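# Assemble a stepped candlestick

## Robot

A 6-joint arm with a two-finger parallel gripper is mounted at the origin on the work surface. World frame = base frame: x ahead of the robot, y to its left, z up, the work surface at z = 0. Lengths are in m, angles in degrees, forces in N, time in s.
With the tool pointing down it reaches from about 0.4 to 0.825 m from the base axis. Payload 7 kg.
Tool frame: the origin (TCP) lies midway between the tips of the shut fingers; the grasp point (between the pads) lies 19 mm behind it (r.hold_point_z is the distance from the TCP to the grasp point, in m); y points along the fingers, z is the direction in which the jaws open and shut, and the axes are right-handed (so a half turn about y gives the same grasp; the last joint's range is limited). The gripper opens to 88 mm and grips with 3 to 60 N. Pads are 19 mm wide; open, the fingers measure 130 mm over their backs; the gripper's body (78 mm by 193 mm) begins 47 mm behind the grasp point.
Start: joints at [84.345, 20.546, 0.682, 0, -70.136, -16.507], TCP at [0.255, 0.625, 0.195] pointing down, gripper open.
Joint ranges: [-176.03, 176.03], [-82.01, 121.73], [-58.28, 71.71], [-173.87, 95.51], [-174.79, -0.11], [-173.66, 173.66]. Speed limits (degrees/s): [136.94, 136.94, 172.46, 180, 180, 180].

## Interface

Orientations are given as [roll, pitch, yaw] about the fixed x, y, z axes, in that order (R = Rz(yaw) Ry(pitch) Rx(roll)).
In Python, from plant import r, imaging gives the robot as it stands.
- The arm moves only by the tool drive_tool, never from a script. Its argument "deltas" is a list of rows, each a list of 6 numbers: the shift along the world's x, y, z in cm, then the turn, a rotation vector about the world's x, y, z in rad. In form: [[tx, ty, tz, rx, ry, rz], ...]. A call has exactly 8 rows; each row is the pose to reach, as a shift and turn from the pose commanded when the call began; what a row does not reach only later rows make up. A row lasts 1/12 s, in which the tool goes at most 41.7 mm and 7.16 degrees, less where a joint would pass 70% of its speed; a pose out of reach is approached as far as the arm can. A call with a gripper value outside its range is refused whole. "claw" is the opening, from 0 (shut) to 1 (fully open), set as the call begins (left out, the last holds). The fingers move at their own pace and stop on an object; "squeeze" is the grip in N (left out, the last holds). Time passes only in rows, so rows that repeat a pose let the fingers close, or fill a call up. It gives the time, the measured TCP pose, the force and the opening at its end, in the units of the state.
- r.get_state(): the state, without advancing time (a new reading comes with each control period).
- imaging.capture(name): name is "scene" or "side" or "wrist"; returns the picture (400x640x3 uint8, red, green, blue); there is no depth.
- imaging.get_calibration(name): a dict with "mtx" (3x3 intrinsics, pixels), "k1" (the pictures are not rectified: a ray, as slopes to the right and down, at radius r is drawn at 1 + k1 r^2 times it, then the intrinsics apply), "R" (3x3) and "t" (3): a world point X has camera coordinates R X + t; the wrist camera has in their place "T_tool_cam" (4x4, takes a point from camera to tool coordinates, whose origin is the TCP and whose axes are the tool frame's). Camera axes: x right, y down, z forward; pixel columns grow to the right and rows downward; lengths in m; the calibration is good to about 2 mm. A picture is of the moment at which its call begins: read the wrist's pose just before it. get_calibration takes no time and is no camera call.
- r.close_job(): hands the job in, once; it reports no verdict.
Trained networks look in the newest picture that a camera, given by its name, has taken for a name from the list of things; names that differ only in an ending like _2 or _b are one class to them, and where a whole thing is asked for, a point or a joint stands for the part that bears it (a point fixed in the world has none). Each returns a list of dicts, best first, with "score" (0 to 1); they miss things now and then, are a little off and sometimes report something else, mostly with a low value. They report only what shows in the picture. A call takes as long as a camera call. They do not tell look-alikes from the thing itself.
- imaging.search_frame(camera, label): "bbox" ([left, top, right, bottom] in pixels, round what is visible of it).
- imaging.outline_of(camera, label): "region" (400x640 bool, what is visible of it) and "bbox" ([left, top, right, bottom] in pixels, round what is visible of it).
- imaging.landmark_of(camera, label): "position" ([column, row] in pixels: a listed point, or the origin of a listed thing).
The state is a dict: "time_s": time; "joints": joint angles; "qd": joint speeds; "joint_torque": joint torques, N m; "tcp_pos": TCP position; "eef_rot": TCP orientation; "contact_force": force on the tool from outside, world axes, zero at the start; "moment": the same for the moment, N m; "gripper_width": finger opening in m.
Only numpy, scipy, OpenCV 4.12 (cv2) and the standard library are available. Lean on these libraries where they do the work, as an engineer would, in place of code of your own. Each camera call takes 0.05 s, during which the arm holds its last target.

## Task

Put the candlestick together on its fixed wooden foot: thread the three glazed rings onto the brass rod one after another, largest first, then medium, then small, each lying flat on the one below, and finally set the brass candle cup, mouth up, over the rod's end so that it rests on the small ring. The glaze chips, so lower each part down the rod rather than dropping it, let go of it, and leave the paint dish, glaze pot, brush rest and vase where they stand.

Things in the scene. Friction and masses are not known exactly. Their poses are not given: they have to be found in the camera images.
- foot_seat (a point): centre of the flat top face of the candlestick's foot, at the root of its rod. The foot is a dark wooden disc, 92 mm diameter (top face 82 mm), 22 mm high, fixed to the mat, at a different place each time. A vertical brass rod, 10 mm diameter, rises from this point to 48 mm above it; its last 5 mm taper to 4 mm diameter. z is up along the rod. Rings slip over it with 4 mm play all round. The desk mat's top, on which all things stand, is at z = 0.003 m.
- ring_large_mid (a point): Large flat round glazed cream ring with blue dots, 64 mm outer diameter, 12 mm thick, plain round through hole of 18 mm diameter; lies flat on the mat, its place is exchanged with those of the other rings and the cup. The point is the centre of the ring, 6 mm above its underside; z is its axis, up. About 85 g.
- ring_medium_mid (a point): Medium flat round glazed cream ring with green dots, 52 mm outer diameter, 12 mm thick, plain round through hole of 18 mm diameter; lies flat on the mat, its place is exchanged with those of the other rings and the cup. The point is the centre of the ring, 6 mm above its underside; z is its axis, up. About 55 g.
- ring_small_mid (a point): Small flat round glazed cream ring with red dots, 40 mm outer diameter, 12 mm thick, plain round through hole of 18 mm diameter; lies flat on the mat, its place is exchanged with those of the other rings and the cup. The point is the centre of the ring, 6 mm above its underside; z is its axis, up. About 30 g.
- cup_mid (a point): brass candle cup, an upright cylinder of 34 mm diameter, 38 mm high, standing on the mat. Below it has a blind bore of 18 mm diameter, 16 mm deep, open at the underside, which goes over the rod's end; above an open candle hole of 26 mm diameter, 16 mm deep. It stands right way up. The point is its centre, 19 mm above its underside; z is its axis, up. About 100 g.
- dish_rim (a point): bystander: centre of the mouth of a white paint dish, 72 mm across, 24 mm high, loose
- pot: bystander: glass glaze pot with green lid, 48 mm diameter, 55 mm high, loose; origin at the centre of its underside, z up
- brush_rest: bystander: white ceramic brush rest 50 x 35 x 12 mm carrying a brush (one piece), 190 mm long along its x axis, 20 mm high; origin at the centre of the rest's underside, z up
- vase: bystander: small cream flower vase with three spouts, foot 55 x 85 mm, about 140 mm high, loose; origin at the centre of its underside, z up
Not all that is in view belongs to the job. Of the things shaped like the part that bears cup_mid, the brass one is meant. Leave any turquoise look-alike of the part that bears ring_large_mid alone.

How it is judged (in metres and radians):
On the way, in this order (a step that is already met when the one before it is completed fails the run):
1. the large ring lies flat on the foot, round the rod, let go (horizontal distance between ring_large_mid and foot_seat below 0.006 m and z of ring_large_mid in the frame of foot_seat between 0.003 and 0.009 m and angle between ring_large_mid's own z axis and vertical below 0.1 rad and contact force between the fingers and ring_large below 0.05 N), for 0.2 s.
2. the medium ring lies flat on the large one, round the rod, let go (horizontal distance between each of ring_large_mid, ring_medium_mid and foot_seat below 0.006 m and z of ring_large_mid in the frame of foot_seat between 0.003 and 0.009 m and angle between each of ring_large_mid, ring_medium_mid's own z axis and vertical below 0.1 rad and z of ring_medium_mid in the frame of foot_seat between 0.015 and 0.021 m and contact force between the fingers and ring_medium below 0.05 N), for 0.2 s.
3. the small ring lies flat on the medium one, round the rod, let go (horizontal distance between each of ring_large_mid, ring_medium_mid, ring_small_mid and foot_seat below 0.006 m and z of ring_large_mid in the frame of foot_seat between 0.003 and 0.009 m and angle between each of ring_large_mid, ring_medium_mid, ring_small_mid's own z axis and vertical below 0.1 rad and z of ring_medium_mid in the frame of foot_seat between 0.015 and 0.021 m and z of ring_small_mid in the frame of foot_seat between 0.027 and 0.033 m and contact force between the fingers and ring_small below 0.05 N), for 0.2 s.
4. the candle cup sits on the small ring over the rod's end, let go (horizontal distance between each of ring_large_mid, ring_medium_mid, ring_small_mid, cup_mid and foot_seat below 0.006 m and z of ring_large_mid in the frame of foot_seat between 0.003 and 0.009 m and angle between each of ring_large_mid, ring_medium_mid, ring_small_mid, cup_mid's own z axis and vertical below 0.1 rad and z of ring_medium_mid in the frame of foot_seat between 0.015 and 0.021 m and z of ring_small_mid in the frame of foot_seat between 0.027 and 0.033 m and z of cup_mid in the frame of foot_seat between 0.052 and 0.058 m and contact force between the fingers and cup below 0.05 N), for 0.2 s.
At the end, for the whole second after the job is handed in: All parts are on the rod at rest: large ring on the foot, medium on large, small on medium, cup upright on the small ring; each within 6 mm of the rod's axis, within 3 mm of its seated height and within 0.1 rad of level, and moving slower than 0.02 m/s (horizontal distance between each of ring_large_mid, ring_medium_mid, ring_small_mid, cup_mid and foot_seat below 0.006 m and z of ring_large_mid in the frame of foot_seat between 0.003 and 0.009 m and angle between each of ring_large_mid, ring_medium_mid, ring_small_mid, cup_mid's own z axis and vertical below 0.1 rad and z of ring_medium_mid in the frame of foot_seat between 0.015 and 0.021 m and z of ring_small_mid in the frame of foot_seat between 0.027 and 0.033 m and z of cup_mid in the frame of foot_seat between 0.052 and 0.058 m and linear speed of each of ring_large, ring_medium, ring_small, cup below 0.02 m/s); the robot touches nothing.
It fails at once if a bystander (paint dish, glaze pot, brush on its rest, vase) shifted by more than 25 mm or knocked over (distance of any of dish_rim, pot, brush_rest, vase from where it was at the start of the episode above 0.025 m or angle between any of dish_rim, pot, brush_rest, vase's own z axis and vertical above 0.5 rad).
It fails at once if a ring or the cup dropped down the rod (moving faster than 0.6 m/s beside it) ((horizontal distance between ring_large_mid and foot_seat below 0.01 m and z of ring_large_mid in the frame of foot_seat below 0.075 m and linear speed of ring_large above 0.6 m/s) or (horizontal distance between ring_medium_mid and foot_seat below 0.01 m and z of ring_medium_mid in the frame of foot_seat below 0.075 m and linear speed of ring_medium above 0.6 m/s) or (horizontal distance between ring_small_mid and foot_seat below 0.01 m and z of ring_small_mid in the frame of foot_seat below 0.075 m and linear speed of ring_small above 0.6 m/s) or (horizontal distance between cup_mid and foot_seat below 0.01 m and z of cup_mid in the frame of foot_seat below 0.075 m and linear speed of cup above 0.6 m/s)).
It also fails if it takes over 72 s, if anything falls off the work surface, if the arm or the gripper's body presses on something with over 40 N, if the wrist force passes 120 N, or if a joint passes its speed limit or range.

## Working session

There is one attempt and no reset: what is moved stays moved. The work goes in short steps, Python scripts to look and compute and a tool call to move; the robot and the scene stay as the last step left them, time stands still between calls to the robot, and variables do not carry over. Pictures are saved under pics/ and viewed, and the job is handed in when it is done.

Besides the shell and the picture viewer there is one more tool, called after "Request:" as name([rows], argument=value, ...), one row to a line, values as JSON. drive_tool: Moves the arm, as the interface text tells. Its arguments: {"type":"object","properties":{"deltas":{"type":"array"},"claw":{"type":"number"},"squeeze":{"type":"number"}},"required":["deltas"]}

```bash
ls; mkdir -p pics; python3 - <<'E'
from plant import r, imaging
import cv2
print(r.get_state())
for n in("scene","side","wrist"):
    im=imaging.capture(n); cv2.imwrite(f"pics/{n}0.png",im[:,:,::-1])
    print(n,imaging.get_calibration(n))
E
```

```text
pics
{'time_s': 0.0, 'joints': array([ 8.43451579e+01,  2.05910751e+01,  6.34529961e-01, -2.07094192e-02,
       -7.01374459e+01, -1.65075670e+01]), 'qd': array([ 0.01781729,  0.01463921, -0.05937105, -0.05765707,  0.0748444 ,
        0.02560144]), 'joint_torque': array([ 5.64721831e-04, -5.82716238e+01,  2.93055475e+01,  6.99728832e+00,
        6.95289214e-03, -1.73808612e-04]), 'tcp_pos': array([0.25444575, 0.62461442, 0.1943307 ]), 'eef_rot': array([-8.99043509e+01,  8.04360514e-03,  1.57830545e+02]), 'contact_force': array([ 0.34366834, -0.62662282, -0.43521095]), 'moment': array([-0.03740485,  0.01174634, -0.00709731]), 'gripper_width': 0.0875421066794284}
scene {'mtx': array([[434.92280933,   0.        , 323.65865161],
       [  0.        , 434.92280933, 189.5096467 ],
       [  0.        ,   0.        ,   1.        ]]), 'k1': 0.015514185067770605, 'R': array([[-0.28394567,  0.95874555, -0.01348413],
       [ 0.58923976,  0.16338281, -0.79126643],
       [-0.7564201 , -0.23262206, -0.61132284]]), 't': array([ 0.19124348, -0.30611312,  1.56765815])}
side {'mtx': array([[367.6342
[... 220 characters left out ...]
       [-0.28513661,  0.47946084, -0.82994844],
       [ 0.43923781, -0.70425873, -0.55775424]]), 't': array([0.47411688, 0.22010768, 0.62927158])}
wrist {'mtx': array([[355.50983561,   0.        , 320.87029497],
       [  0.        , 355.50983561, 202.94147621],
       [  0.        ,   0.        ,   1.        ]]), 'k1': -0.03505894966658536, 'T_tool_cam': array([[-1.18187294e-03,  9.53180435e-01,  3.02399838e-01,
        -8.21605986e-02],
       [-2.78547011e-04, -3.02400352e-01,  9.53180964e-01,
        -1.89505493e-01],
       [ 9.99999263e-01,  1.04230622e-03,  6.22904354e-04,
         7.58419337e-04],
       [ 0.00000000e+00,  0.00000000e+00,  0.00000000e+00,
         1.00000000e+00]])}
```

View pics/scene0.png

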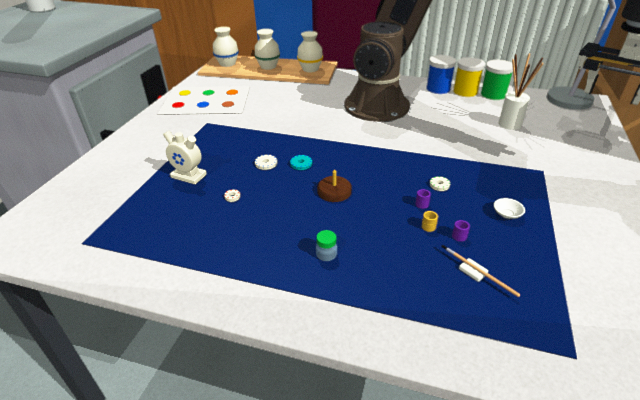

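View pics/side0.png

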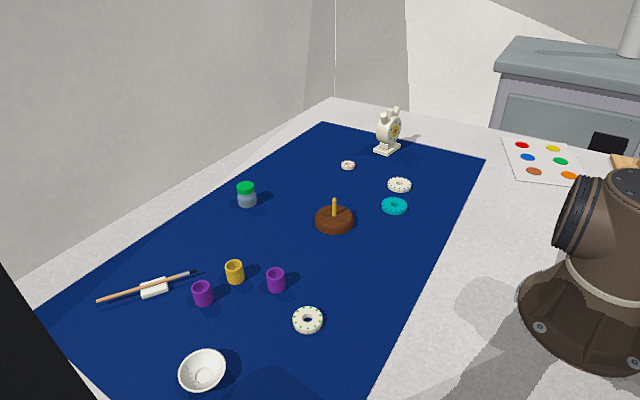

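View pics/wrist0.png

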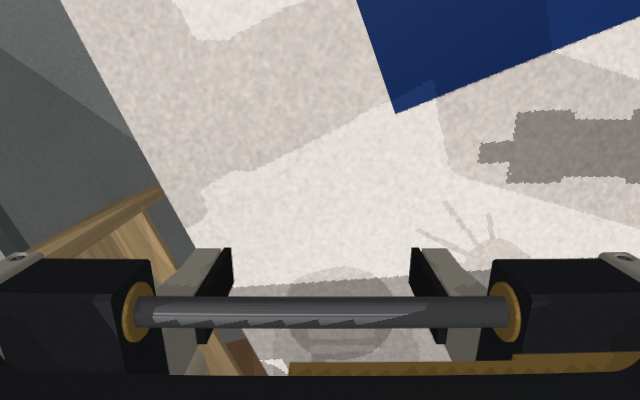

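The scene picture shows a ring at (265,162), a small ring at (232,196), a ring at (440,184), the brass cup at (430,221), the foot at (335,188) and a turquoise decoy at (301,162). Purple cups stand beside the brass one at (423,198) and (461,230).

```bash
cat > h.py <<'E'
from plant import r, imaging
import numpy as np, cv2
from scipy.spatial.transform import Rotation as Ro
def cam(n,st=None):
    c=imaging.get_calibration(n)
    if "R" in c: return c["mtx"],c["k1"],c["R"],c["t"]
    st=st or r.get_state()
    T=np.eye(4);T[:3,:3]=Ro.from_euler('xyz',st["eef_rot"],degrees=True).as_matrix();T[:3,3]=st["tcp_pos"]
    W=np.linalg.inv(T@c["T_tool_cam"]); return c["mtx"],c["k1"],W[:3,:3],W[:3,3]
def ray(C,px):
    K,k1,R,t=C
    p=cv2.undistortPoints(np.array([[px]],float),K,np.array([k1,0,0,0,0.])).ravel()
    d=R.T@np.array([p[0],p[1],1]); return -R.T@t,d/np.linalg.norm(d)
def onz(C,px,z):
    o,d=ray(C,px); return o+d*(z-o[2])/d[2]
def tri(C1,p1,C2,p2):
    (a,u),(b,v)=ray(C1,p1),ray(C2,p2)
    s=np.linalg.lstsq(np.stack([u,-v],1),b-a,rcond=None)[0]
    P,Q=a+u*s[0],b+v*s[1]; return (P+Q)/2,np.linalg.norm(P-Q)
def proj(C,X):
    K,k1,R,t=C; p=R@np.asarray(X)+t; p=p[:2]/p[2]; p=p*(1+k1*(p@p)); return K[:2,:2]@p+K[:2,2]
E
python3 - <<'E'
from h import *
L=dict(foot_seat=.025,ring_large_mid=.009,ring_medium_mid=.009,ring_small_mid=.009,cup_mid=.022,dish_rim=.027,pot=.003,brush_rest=.003,vase=.003)
for n in("scene","side"):
    imaging.capture(n);C=cam(n)
    for l,z in L.items():
        for d in imaging.landmark_of(n,l)[:4]:
            if d["score"]>.15: print(n,l,round(d["score"],2),np.round(d["position"],1),np.round(onz(C,d["position"],z),4))
print(r.get_state()["time_s"])
E
```

```text
scene foot_seat 0.87 [331.7 185.2] [ 0.5386 -0.0175  0.025 ]
scene ring_large_mid 0.8 [303.4 158.7] [ 0.4161 -0.1383  0.009 ]
scene ring_large_mid 0.72 [265.8 161. ] [ 0.4568 -0.2406  0.009 ]
scene ring_medium_mid 0.78 [437.7 181.3] [0.4245 0.2496 0.009 ]
scene ring_medium_mid 0.22 [189.6 177.4] [ 0.5892 -0.4142  0.009 ]
scene ring_small_mid 0.67 [233.2 194.7] [ 0.6276 -0.2625  0.009 ]
scene cup_mid 0.61 [458.3 230. ] [0.6223 0.3111 0.022 ]
scene cup_mid 0.59 [428.1 222.5] [0.6149 0.2414 0.022 ]
scene cup_mid 0.45 [327.7 257.3] [0.7878 0.0433 0.022 ]
scene dish_rim 0.6 [507.7 205.7] [0.5062 0.4218 0.027 ]
scene pot 0.97 [327.6 254.4] [0.762  0.0355 0.003 ]
scene brush_rest 0.75 [469.4 271.5] [0.7274 0.3424 0.003 ]
scene vase 0.61 [189.4 178. ] [ 0.5849 -0.4187  0.003 ]
side foot_seat 0.58 [335.4 218.2] [ 0.5203 -0.0015  0.025 ]
side ring_large_mid 0.72 [396.7 204.8] [ 0.4265 -0.1458  0.009 ]
side ring_large_mid 0.52 [400.4 184.7] [ 0.4536 -0.2395  0.009 ]
side ring_medium_mid 0.91 [304.2 317.7] [0.4349 0.2561 0.009 ]
side ring_small_mid 0.65 [399.  186.5] [ 0.4534 -0.229   0.009 ]
side ring_small_mid 0.5 [348.3 163.8] [ 0.63   -0.2705  0.009 ]
side cup_mid 0.98 [232.3 272.5] [0.6073 0.2488 0.022 ]
side cup_mid 0.8 [200.4 295.9] [0.6166 0.3237 0.022 ]
side cup_mid 0.68 [273.3 281. ] [0.5255 0.2246 0.022 ]
side cup_mid 0.42 [386.5 149.8] [ 0.5597 -0.3894  0.022 ]
side dish_rim 0.85 [203.1 371.1] [0.5006 0.4278 0.027 ]
side dish_rim 0.24 [401.2 183.4] [ 0.4452 -0.2186  0.027 ]
side pot 0.94 [245.  201.6] [0.7689 0.0316 0.003 ]
side brush_rest 0.94 [155.7 286.7] [0.7249 0.3451 0.003 ]
side vase 0.79 [385.9 150.7] [ 0.5724 -0.4184  0.003 ]
side vase 0.72 [402.4 182.2] [ 0.4566 -0.264   0.003 ]
1.15
```

```bash
python3 - <<'E'
import cv2
a=cv2.imread("pics/scene0.png")
c=cv2.resize(a[130:260,210:530],None,fx=2.5,fy=2.5,interpolation=cv2.INTER_CUBIC);cv2.imwrite("pics/sc_crop.png",c)
b=cv2.imread("pics/side0.png")
c=cv2.resize(b[140:350,180:440],None,fx=2.8,fy=2.8,interpolation=cv2.INTER_CUBIC);cv2.imwrite("pics/si_crop.png",c)
E
```

```text
(no output)
```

View pics/sc_crop.png

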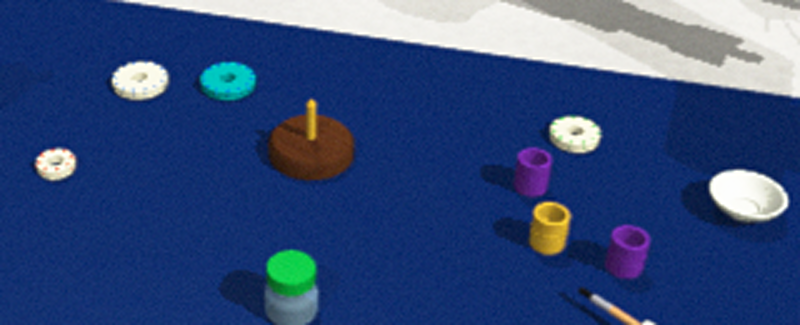

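View pics/si_crop.png

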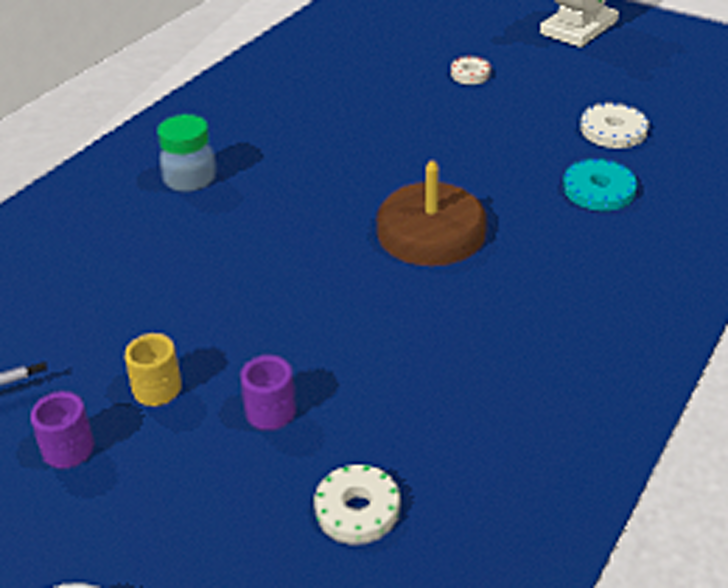

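The rings are identified by their dot colours and the two views agree: large about (.455,-.240), medium (.430,.253), small (.629,-.266), cup (.611,.245), foot about (.53,-.01). I'm moving toward the medium ring first, then the foot, for wrist views.

Request:
drive_tool([
  [1.5,-3.8,0,0,0,-0.11],
  [3,-7.5,0,0,0,-0.22],
  [4.5,-11.3,0,0,0,-0.33],
  [6,-15,0,0,0,-0.44],
  [7.5,-18.8,0,0,0,-0.55],
  [9,-22.5,0,0,0,-0.66],
  [10.5,-26.3,0,0,0,-0.77],
  [12,-30,0,0,0,-0.83],
], claw=1)

```text
time_s: 1.82
tcp_pos: [0.3749, 0.3232, 0.1956]
eef_rot: [-90.0, -0.0, 110.0]
contact_force: [0.4, -0.6, -0.4]
gripper_width: 0.0877
```

Request:
drive_tool([
  [1.7,-3.7,0,0,0,0],
  [3.4,-7.4,0,0,0,0],
  [5.1,-11.1,0,0,0,0],
  [6.8,-14.8,0,0,0,0],
  [8.5,-18.5,0,0,0,0],
  [10.2,-22.2,0,0,0,0],
  [11.9,-25.9,0,0,0,0],
  [13.5,-29.5,0,0,0,0],
])

```text
time_s: 2.48
tcp_pos: [0.5102, 0.0281, 0.1957]
eef_rot: [-90.1, 0.0, 110.3]
contact_force: [-0.2, 0.4, 0.2]
gripper_width: 0.0878
```

```bash
cat >> h.py <<'E'
def shot(tag):
    st=r.get_state(); im=imaging.capture("wrist"); cv2.imwrite(f"pics/{tag}.png",im[:,:,::-1])
    return im,cam("wrist",st)
E
python3 - <<'E'
from h import *
im,C=shot("w1")
d=imaging.landmark_of("wrist","foot_seat")
for e in d[:2]: print(e["score"],e["position"],onz(C,e["position"],.025))
E
```

```text
0.88 [319.7, 130.7] [ 0.52624897 -0.0132709   0.025     ]
```

View pics/w1.png

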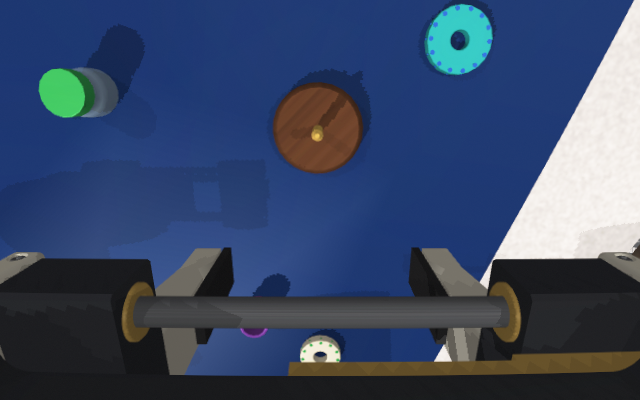

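Wrist view: foot disc at (317,128) with the rod tip at (317,135), and the turquoise decoy at (459,40).

```bash
cat >> h.py <<'E'
def fitc(C,mask,circles,x0):
    """centre (x,y) such that hull of projected circles [(r,z)..] matches mask's filled hull centroid; also returns area ratio"""
    cs,_=cv2.findContours(mask.astype(np.uint8),cv2.RETR_EXTERNAL,cv2.CHAIN_APPROX_NONE)
    p0=proj(C,[*x0,circles[0][1]])
    cs=[c for c in cs if cv2.contourArea(c)>60]
    c=min(cs,key=lambda c:np.linalg.norm(c.reshape(-1,2).mean(0)-p0))
    def cen(pts):
        m=cv2.moments(pts); return np.array([m['m10'],m['m01']])/m['m00'],m['m00']
    h=cv2.convexHull(c); t,A=cen(h.astype(np.float32))
    th=np.linspace(0,2*np.pi,60)
    def pred(x):
        P=[proj(C,[x[0]+R*np.cos(a),x[1]+R*np.sin(a),z]) for R,z in circles for a in th]
        return cen(cv2.convexHull(np.array(P,np.float32)))
    x=np.array(x0,float)
    for _ in range(6):
        f,B=pred(x); e=1e-3
        J=np.stack([(pred(x+[e,0])[0]-f)/e,(pred(x+[0,e])[0]-f)/e],1)
        x=x+np.linalg.solve(J,t-f)
    return x,A/B,t
FOOT=[(.041,.025),(.046,.003)]
def ringc(R,zb=.003): return [(R,zb),(R,zb+.012)]
def hsv(im): return cv2.cvtColor(im,cv2.COLOR_RGB2HSV)
def brown(im):
    H=hsv(im); return ((H[...,0]<14)&(H[...,1]>100)&(H[...,2]>30)&(H[...,2]<170))
def cream(im):
    m=(im.min(2)>90)&((im[...,2].astype(int)-im[...,0])<25)
    return cv2.morphologyEx(m.astype(np.uint8),cv2.MORPH_CLOSE,np.ones((5,5)))>0
def brass(im):
    H=hsv(im); return ((H[...,0]>14)&(H[...,0]<32)&(H[...,1]>110)&(H[...,2]>70))
E
python3 - <<'E'
from h import *
im=cv2.imread("pics/w1.png")[:,:,::-1].copy(); C=cam("wrist")
print(fitc(C,brown(im),FOOT,(.526,-.013)))
m=brass(im); m[240:]=0; v,u=np.nonzero(m); print(u.mean(),v.mean(),u.min(),u.max(),v.min(),v.max())
print(onz(C,(317,135.5),.073))
for n,f in(("scene","scene0"),("side","side0")):
    I=cv2.imread(f"pics/{f}.png")[:,:,::-1].copy(); Cn=cam(n)
    print(n,"foot",fitc(Cn,brown(I),FOOT,(.526,-.013)))
    for R,x in((.032,(.455,-.24)),(.026,(.43,.253)),(.02,(.629,-.266))): print(fitc(Cn,cream(I),ringc(R),x))
    print("cup",fitc(Cn,brass(I),[(.017,.003),(.017,.041)],(.611,.245)))
E
```

```text
(array([ 0.52847653, -0.01484849]), 1.0370065327976767, array([317.53096422, 127.42245575]))
317.03508771929825 132.91812865497076 311 323 125 141
[ 0.52883541 -0.01626104  0.073     ]
scene foot (array([ 0.53293127, -0.01298314]), 0.9170472265338477, array([333.91224134, 188.59311892]))
(array([ 0.57039909, -0.02881866]), 647.8109891372459, array([324.24759844, 196.6172333 ]))
(array([ 0.57063148, -0.02874553]), 931.548169496395, array([324.24759844, 196.6172333 ]))
(array([ 0.57081612, -0.02868726]), 1456.4256976955407, array([324.24759844, 196.6172333 ]))
cup (array([0.60813597, 0.2435812 ]), 0.8835679811189562, array([429.35841584, 220.78547855]))
side foot (array([ 0.53097745, -0.01173388]), 0.9410706198586013, array([333.57966102, 219.60546139]))
(array([ 0.45801218, -0.23954778]), 0.9197552257672162, array([398.90919346, 184.41849972]))
(array([0.42879513, 0.25635987]), 0.9441879741069814, array([307.03125   , 319.66195437]))
(array([ 0.63011131, -0.26531456]), 0.8848023389793535, array([347.45352564, 164.57371795]))
cup (array([0.60561812, 0.24472872]), 0.8963024365548072, array([234.30705212, 271.51773982]))
```

Request:
drive_tool([
  [-1,-3.2,0,0,0,0],
  [-2,-6.4,0,0,0,0],
  [-3,-9.6,-0.5,0,0,0],
  [-4,-12.8,-1.5,0,0,0],
  [-5,-16,-2.5,0,0,0],
  [-6,-19.2,-3.5,0,0,0],
  [-7,-22.4,-4,0,0,0],
  [-7,-22.4,-4,0,0,0],
])

```text
time_s: 3.25
tcp_pos: [0.437, -0.197, 0.1541]
eef_rot: [-89.9, -0.1, 110.1]
contact_force: [-0.1, 0.3, -0.7]
gripper_width: 0.0879
```

```bash
python3 - <<'E'
from h import *
im,C=shot("w2"); print(r.get_state()["tcp_pos"],r.get_state()["eef_rot"])
print(fitc(C,cream(im),ringc(.032),(.457,-.24)))
E
```

```text
[ 0.43817142 -0.19571162  0.15473158] [-8.99326790e+01 -2.65388518e-02  1.10066252e+02]
(array([ 0.45558633, -0.24117479]), 0.9818417930880239, array([317.25008676, 129.35671525]))
```

View pics/w2.png

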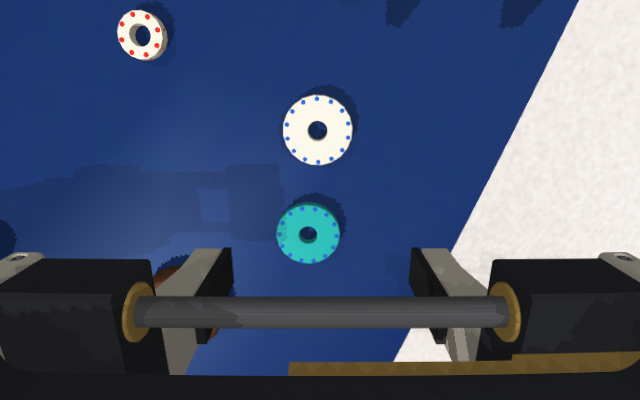

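The large ring is at (317,129) with blue dots; the turquoise one lies along tool x, clear of the fingers. I'm descending on it.

Request:
drive_tool([
  [1.8,-4.5,-1,0,0,0],
  [1.8,-4.5,-4.5,0,0,0],
  [1.8,-4.5,-8,0,0,0],
  [1.8,-4.5,-11,0,0,0],
  [1.8,-4.5,-13.5,0,0,0],
  [1.8,-4.5,-14.8,0,0,0],
  [1.8,-4.5,-14.8,0,0,0],
  [1.8,-4.5,-14.8,0,0,0],
])

```text
time_s: 3.97
tcp_pos: [0.458, -0.2382, 0.0072]
eef_rot: [-89.9, -0.0, 110.4]
contact_force: [0.0, -0.3, 1.0]
gripper_width: 0.0874
```

Request:
drive_tool([
  [0,0,0,0,0,0],
  [0,0,0,0,0,0],
  [0,0,0,0,0,0],
  [0,0,0,0,0,0],
  [0,0,0,0,0,0],
  [0,0,0,0,0,0],
  [0,0,0,0,0,0],
  [0,0,0,0,0,0],
], claw=0.55, squeeze=20)

```text
time_s: 4.63
tcp_pos: [0.4576, -0.2389, 0.0073]
eef_rot: [-90.0, 0.0, 110.3]
contact_force: [-0.3, 0.9, -0.0]
gripper_width: 0.0489
```

```bash
python3 - <<'E'
from h import *
im,C=shot("w3"); s=imaging.capture("side"); cv2.imwrite("pics/s3.png",cv2.resize(s[120:260,330:480],None,fx=4,fy=4)[:,:,::-1]); print(r.get_state()["gripper_width"])
E
```

```text
0.04843846271957027
```

View pics/w3.png

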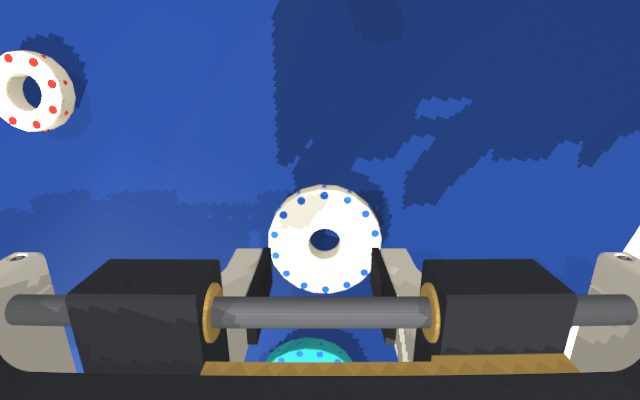

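View pics/s3.png

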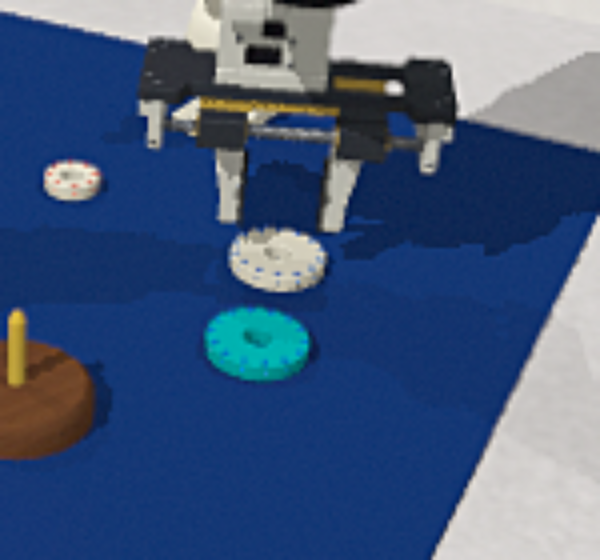

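The gripper closed to 48 mm without taking the ring, and in both pictures the finger tips look higher than the reported TCP. I'm checking the tip height in the scene and side views.

```bash
python3 - <<'E'
from h import *
st=r.get_state(); print(st["tcp_pos"],st["gripper_width"])
T=Ro.from_euler('xyz',st["eef_rot"],degrees=True).as_matrix()
ims=[]
for n,(x0,y0) in(("scene",(215,110)),("side",(340,120))):
    I=imaging.capture(n)[:,:,::-1].copy();C=cam(n)
    I=cv2.resize(I[y0:y0+100,x0:x0+100],None,fx=4,fy=4,interpolation=cv2.INTER_CUBIC)
    for s in(-1,1):
        for e,c in((0,(0,0,255)),(-.019,(0,255,0)),(-.04,(255,255,0))):
            p=proj(C,st["tcp_pos"]+T@[0,e,s*st["gripper_width"]/2]); 
            cv2.circle(I,tuple(int(q) for q in (p-[x0,y0])*4),3,c,-1)
    ims.append(I)
cv2.imwrite("pics/tips.png",np.hstack(ims))
E
```

```text
[ 0.4575891  -0.23892644  0.00722913] 0.04843846271957027
```

View pics/tips.png

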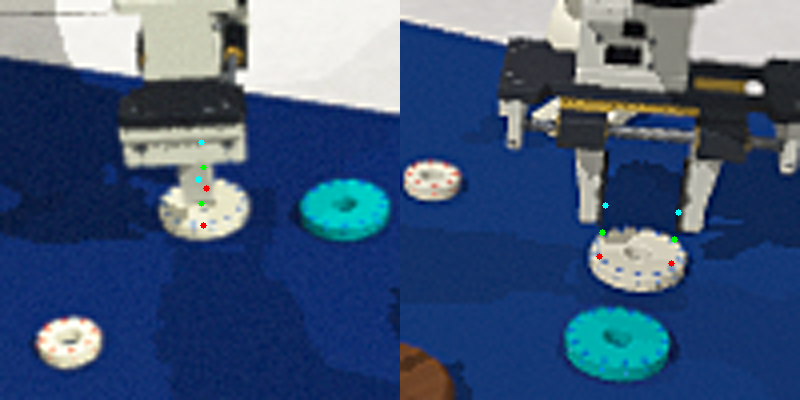

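The tips look roughly 16–20 mm behind the TCP, so they only skimmed over the ring. I'm reopening and going down in guarded steps.

Request:
drive_tool([
  [0,0,0,0,0,0],
  [0,0,0,0,0,0],
  [0,0,0,0,0,0],
  [0,0,0,0,0,0],
  [-0.2,-0.2,-0.3,0,0,0],
  [-0.2,-0.2,-0.6,0,0,0],
  [-0.2,-0.2,-1,0,0,0],
  [-0.2,-0.2,-1,0,0,0],
], claw=1)

```text
time_s: 5.5
tcp_pos: [0.4549, -0.2408, -0.0037]
eef_rot: [-89.9, -0.0, 110.3]
contact_force: [-0.1, -0.1, -0.4]
gripper_width: 0.0872
```

```bash
python3 - <<'E'
from h import *
st=r.get_state();print(st["tcp_pos"],st["contact_force"])
im,C=shot("w4")
a=imaging.capture("side")[120:260,330:480]
cv2.imwrite("pics/s4.png",cv2.resize(a,None,fx=4,fy=4,interpolation=cv2.INTER_CUBIC)[:,:,::-1])
E
```

```text
[ 0.45492758 -0.24082745 -0.00369248] [-0.10556382 -0.05819166 -0.42940199]
```

View pics/s4.png

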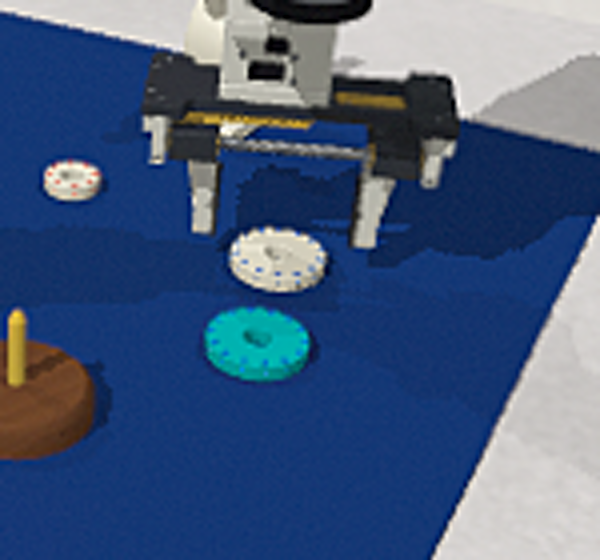

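View pics/w4.png

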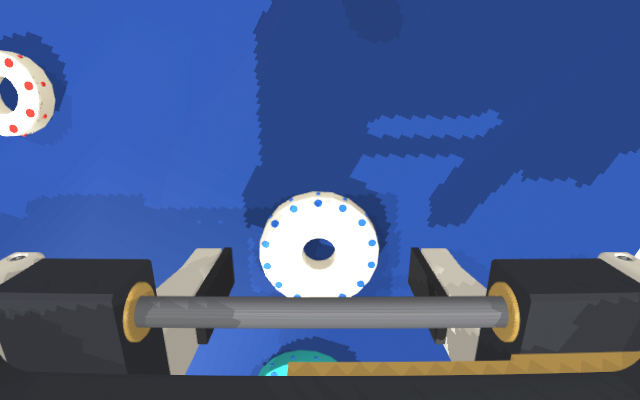

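```bash
python3 - <<'E'
from h import *
C=cam("side");t=np.array([.4555,-.2412,0])
T=Ro.from_euler('xyz',[-90,0,110],degrees=True).as_matrix()
for z in(-.004,.005,.015,.025,.035):
    print(z,[np.round((proj(C,t+[0,0,z]+T@[dx,0,s*w])-[330,120])*4) for s,w,dx in((1,.044,.0095),(-1,.044,.0095),(1,.044,-.0095),(-1,.044,-.0095))])
E
```

```text
-0.004 [array([343., 287.]), array([212., 274.]), array([343., 272.]), array([214., 259.])]
0.005 [array([345., 276.]), array([213., 263.]), array([345., 261.]), array([215., 248.])]
0.015 [array([347., 263.]), array([215., 250.]), array([347., 249.]), array([216., 236.])]
0.025 [array([349., 250.]), array([216., 238.]), array([349., 236.]), array([218., 223.])]
0.035 [array([351., 238.]), array([217., 225.]), array([351., 223.]), array([219., 211.])]
```

```bash
python3 - <<'E'
import cv2
a=cv2.imread("pics/s4.png");cv2.imwrite("pics/s4b.png",cv2.resize(a[180:320,160:420],None,fx=3,fy=3))
E
```

```text
(no output)
```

View pics/s4b.png

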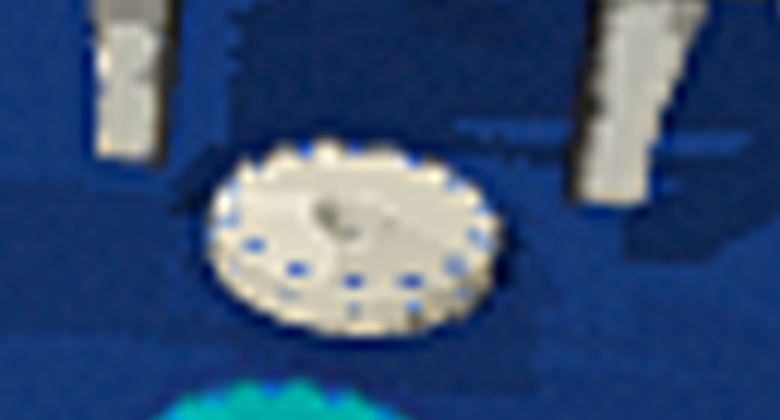

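In the side view the tips at crop (213,234) and (350,248) give a tip height of about 27 mm at TCP z = -4 mm, so they end about 30 mm behind the reported TCP. I'm lowering further, watching the force.

Request:
drive_tool([
  [0,0,-0.3,0,0,0],
  [0,0,-0.6,0,0,0],
  [0,0,-0.9,0,0,0],
  [0,0,-1.2,0,0,0],
  [0,0,-1.4,0,0,0],
  [0,0,-1.5,0,0,0],
  [0,0,-1.5,0,0,0],
  [0,0,-1.5,0,0,0],
])

```text
time_s: 6.27
tcp_pos: [0.4556, -0.2409, -0.0178]
eef_rot: [-90.0, -0.0, 110.3]
contact_force: [0.1, -0.3, -0.0]
gripper_width: 0.0875
```

```bash
python3 - <<'E'
from h import *
st=r.get_state();print(st["tcp_pos"],st["contact_force"])
im,C=shot("w5")
a=imaging.capture("side")[165:205,370:435]
cv2.imwrite("pics/s5.png",cv2.resize(a,None,fx=12,fy=12,interpolation=cv2.INTER_CUBIC)[:,:,::-1])
E
```

```text
[ 0.45563968 -0.24089246 -0.01776391] [ 0.08849114 -0.34621063 -0.03144092]
```

View pics/s5.png

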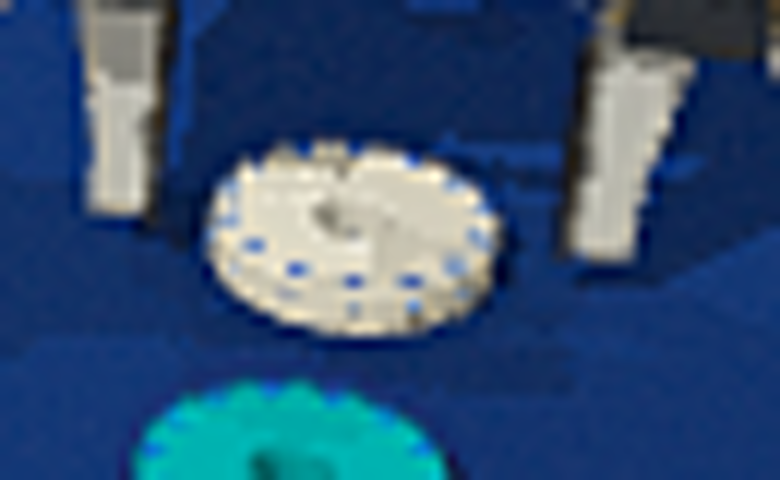

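View pics/w5.png

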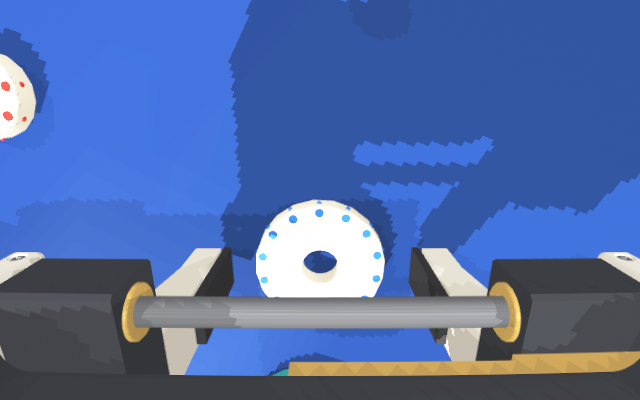

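Request:
drive_tool([
  [0,0,-0.2,0,0,0],
  [0,0,-0.4,0,0,0],
  [0,0,-0.55,0,0,0],
  [0,0,-0.65,0,0,0],
  [0,0,-0.7,0,0,0],
  [0,0,-0.7,0,0,0],
  [0,0,-0.7,0,0,0],
  [0,0,-0.7,0,0,0],
])

```text
time_s: 7.03
tcp_pos: [0.4556, -0.2409, -0.0247]
eef_rot: [-90.0, -0.0, 110.3]
contact_force: [0.8, -0.2, 0.5]
gripper_width: 0.0876
```

Request:
drive_tool([
  [0,0,0,0,0,0],
  [0,0,0,0,0,0],
  [0,0,0,0,0,0],
  [0,0,0,0,0,0],
  [0,0,0,0,0,0],
  [0,0,0,0,0,0],
  [0,0,0,0,0,0],
  [0,0,0,0,0,0],
], claw=0.55, squeeze=20)

```text
time_s: 7.7
tcp_pos: [0.4557, -0.2409, -0.0247]
eef_rot: [-90.0, 0.0, 110.3]
contact_force: [-0.5, -0.9, 0.3]
gripper_width: 0.0634
```

The grip reads 63.4 mm, so the large ring is held. I'm lifting it.

Request:
drive_tool([
  [0,0,1,0,0,0],
  [0,0,3,0,0,0],
  [0,0,6,0,0,0],
  [0,0,9,0,0,0],
  [0.5,2,11,0,0,0],
  [1.3,4,11,0,0,0],
  [2.3,7.3,11,0,0,0],
  [3.3,10.6,11,0,0,0],
])

```text
time_s: 8.37
tcp_pos: [0.4889, -0.1341, 0.0866]
eef_rot: [-90.1, 0.0, 110.2]
contact_force: [1.2, 1.3, -0.9]
gripper_width: 0.0641
```

Request:
drive_tool([
  [0.8,2.6,0,0,0,0],
  [1.6,5.2,0,0,0,0],
  [2.4,7.6,0,0,0,0],
  [2.4,7.6,0,0,0,0],
  [2.4,7.6,0,0,0,0],
  [2.4,7.6,0,0,0,0],
  [2.4,7.6,0,0,0,0],
  [2.4,7.6,0,0,0,0],
])

```text
time_s: 9.03
tcp_pos: [0.5122, -0.0597, 0.0854]
eef_rot: [-90.0, -0.0, 110.2]
contact_force: [-0.3, 0.1, -1.2]
gripper_width: 0.0631
```

```bash
python3 - <<'E'
from h import *
st=r.get_state();print(st["tcp_pos"],st["eef_rot"],st["gripper_width"])
im,C=shot("w6")
z=st["tcp_pos"][2]+.0277
print(fitc(C,brown(im),FOOT,(.528,-.015)))
c=cream(im); c[300:]=0
m=np.zeros_like(c);m[:300,220:420]=1
print("ring",z,fitc(C,c&m,ringc(.032,z),st["tcp_pos"][:2]))
E
```

```text
[ 0.51222735 -0.05965412  0.08536733] [-8.99903601e+01 -3.07557256e-03  1.10217641e+02] 0.063142476624782
(array([ 0.54773152, -0.02904187]), 0.330901874670856, array([264.42710633, 219.19102998]))
ring 0.11306732770561123 (array([ 0.51365329, -0.06569756]), 0.7421249146129337, array([320.85056423, 255.51828731]))
```

View pics/w6.png

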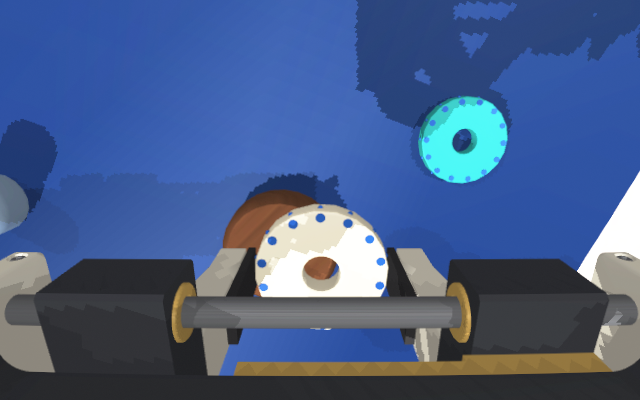

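The large ring is held level at (321,268), with the hole visible. I'm moving it above the rod with its underside at about 85 mm, clear of the 73 mm rod top.

Request:
drive_tool([
  [0.6,1.5,0,0,0,0],
  [1.2,3,0,0,0,0],
  [1.7,4.5,-0.5,0,0,0],
  [1.7,4.5,-1.5,0,0,0],
  [1.7,4.5,-2.5,0,0,0],
  [1.7,4.5,-2.8,0,0,0],
  [1.7,4.5,-2.8,0,0,0],
  [1.7,4.5,-2.8,0,0,0],
])

```text
time_s: 9.75
tcp_pos: [0.5292, -0.0147, 0.057]
eef_rot: [-89.9, 0.0, 110.2]
contact_force: [-0.0, -0.5, 0.2]
gripper_width: 0.0641
```

```bash
cat >> h.py <<'E'
def check(tag,zb,zt=.073,sc=True):
    """ring hole / rod overlay. zb underside height rel. TCP"""
    st=r.get_state(); T=st["tcp_pos"]; print(np.round(T,4),np.round(st["eef_rot"],2),round(st["gripper_width"],4),np.round(st["contact_force"],1))
    im,C=shot(tag)
    return st,im,C
E
python3 - <<'E'
from h import *
st,im,C=check("w7",.0277)
T=st["tcp_pos"]
for n,(x0,y0) in(("scene",(285,110)),("side",(285,130))):
    a=imaging.capture(n)[y0:y0+100,x0:x0+100]
    cv2.imwrite(f"pics/{n}7.png",cv2.resize(a,None,fx=5,fy=5,interpolation=cv2.INTER_CUBIC)[:,:,::-1])
a=cv2.imread("pics/scene7.png");b=cv2.imread("pics/side7.png");c=np.hstack([a,b])
cv2.imwrite("pics/ss7.png",cv2.resize(c,(800,400)))
w=im[180:320,220:420];cv2.imwrite("pics/w7c.png",cv2.resize(w,None,fx=4,fy=4,interpolation=cv2.INTER_CUBIC)[:,:,::-1])
E
```

```text
[ 0.5292 -0.0147  0.057 ] [-8.9940e+01  1.0000e-02  1.1024e+02] 0.0641 [-0.  -0.5  0.2]
```

View pics/ss7.png

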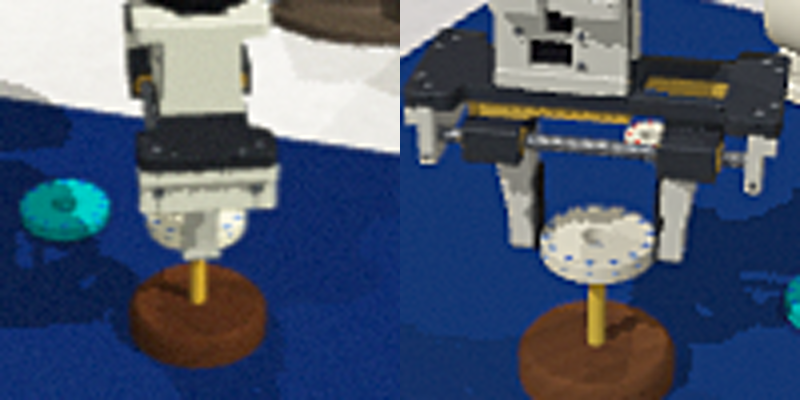

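View pics/w7c.png

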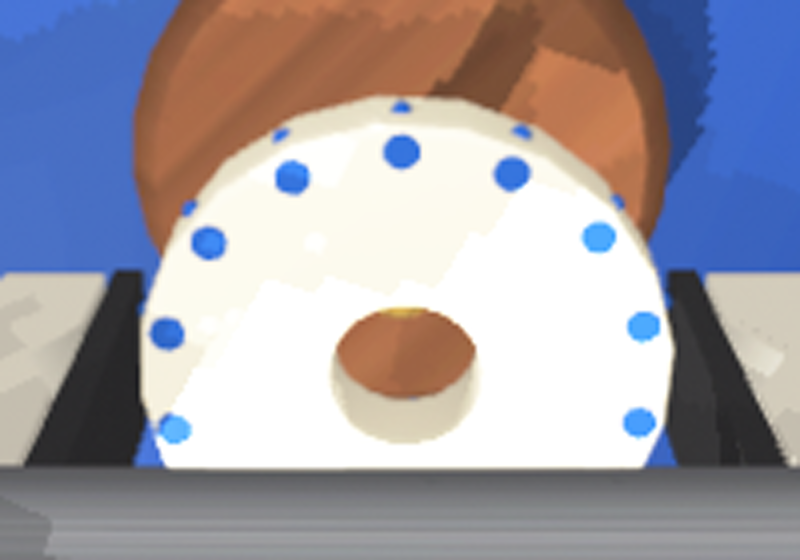

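The rod tip shows at the top of the hole at (320,259), centred laterally and about 1.5 mm off along tool x. I'm applying that small correction and lowering gently.

Request:
drive_tool([
  [0,0.1,0,0,0,0],
  [0,0.1,-0.5,0,0,0],
  [0,0.1,-1.1,0,0,0],
  [0,0.1,-1.8,0,0,0],
  [0,0.1,-2.5,0,0,0],
  [0,0.1,-3.2,0,0,0],
  [0,0.1,-3.8,0,0,0],
  [0,0.1,-4.2,0,0,0],
])

```text
time_s: 10.57
tcp_pos: [0.5291, -0.013, 0.0141]
eef_rot: [-89.9, -0.0, 110.3]
contact_force: [-0.6, 0.2, -0.6]
gripper_width: 0.0637
```

Request:
drive_tool([
  [0,0,-0.3,0,0,0],
  [0,0,-0.7,0,0,0],
  [0,0,-1.1,0,0,0],
  [0,0,-1.4,0,0,0],
  [0,0,-1.6,0,0,0],
  [0,0,-1.7,0,0,0],
  [0,0,-1.7,0,0,0],
  [0,0,-1.7,0,0,0],
])

```text
time_s: 11.23
tcp_pos: [0.5297, -0.0129, -0.0016]
eef_rot: [-90.0, 0.0, 110.3]
contact_force: [0.6, 0.1, 0.6]
gripper_width: 0.0635
```

```bash
python3 - <<'E'
from h import *
st,im,C=check("w8",.0277)
a=imaging.capture("side")[180:240,290:380]
a=cv2.resize(a,None,fx=6,fy=6,interpolation=cv2.INTER_CUBIC)[:,:,::-1]
w=cv2.resize(im[200:320,240:400],None,fx=3,fy=3,interpolation=cv2.INTER_CUBIC)[:,:,::-1]
cv2.imwrite("pics/c8.png",cv2.resize(np.hstack([a,w[:360]]),None,fx=.78,fy=.78))
E
```

```text
[ 0.5297 -0.0129 -0.0016] [-90.01   0.   110.28] 0.0635 [0.6 0.1 0.6]
```

View pics/c8.png

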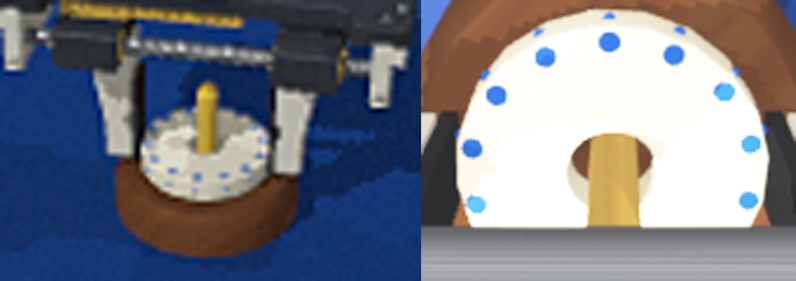

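The ring is threaded and about 1 mm above its seat. I'll finish lowering and release.

Request:
drive_tool([
  [0,0,-0.05,0,0,0],
  [0,0,-0.1,0,0,0],
  [0,0,-0.1,0,0,0],
  [0,0,-0.1,0,0,0],
  [0,0,-0.1,0,0,0],
  [0,0,-0.1,0,0,0],
  [0,0,-0.1,0,0,0],
  [0,0,-0.1,0,0,0],
])

```text
time_s: 12.0
tcp_pos: [0.5297, -0.0129, -0.0027]
eef_rot: [-90.0, 0.0, 110.3]
contact_force: [0.1, 0.8, 0.5]
gripper_width: 0.0633
```

Request:
drive_tool([
  [0,0,0,0,0,0],
  [0,0,0,0,0,0],
  [0,0,0,0,0,0],
  [0,0,0,0,0,0],
  [0,0,0,0,0,0],
  [0,0,0,0,0,0],
  [0,0,0,0,0,0],
  [0,0,0,0,0,0],
], claw=1)

```text
time_s: 12.67
tcp_pos: [0.5296, -0.0129, -0.0027]
eef_rot: [-90.0, -0.0, 110.3]
contact_force: [0.3, -0.3, -0.4]
gripper_width: 0.0873
```

Request:
drive_tool([
  [0,0,1,0,0,0],
  [0,0,3,0,0,0],
  [0,0,6,0,0,0],
  [-0.5,1.5,9,0,0,0],
  [-1.2,4.5,11,0,0,0],
  [-1.8,6,13,0,0,0],
  [-1.8,6,13,0,0,0],
  [-1.8,6,13,0,0,0],
])

```text
time_s: 13.33
tcp_pos: [0.5123, 0.0483, 0.1295]
eef_rot: [-90.2, -0.0, 110.4]
contact_force: [-0.2, -0.3, 0.2]
gripper_width: 0.0878
```

```bash
python3 - <<'E'
from h import *
st,im,C=check("w9",.0277)
print(fitc(C,cream(im),ringc(.032,.025),(.529,-.013)))
print(fitc(C,brown(im)|cream(im)|brass(im),FOOT,(.529,-.013)))
s=imaging.capture("side");print("side",fitc(cam("side"),cream(s),ringc(.032,.025),(.529,-.013)))
E
```

```text
[0.5123 0.0483 0.1295] [-9.0220e+01 -2.0000e-02  1.1039e+02] 0.0878 [-0.2 -0.3  0.2]
(array([ 0.52902066, -0.01308492]), 0.9801288634758213, array([327.81877113, 115.39775441]))
(array([ 0.52821703, -0.01272906]), 1.0687024110986079, array([327.97645582, 112.46054759]))
side (array([ 0.53220356, -0.01353045]), 0.9669129253628972, array([333.57317073, 212.12084257]))
```

View pics/w9.png

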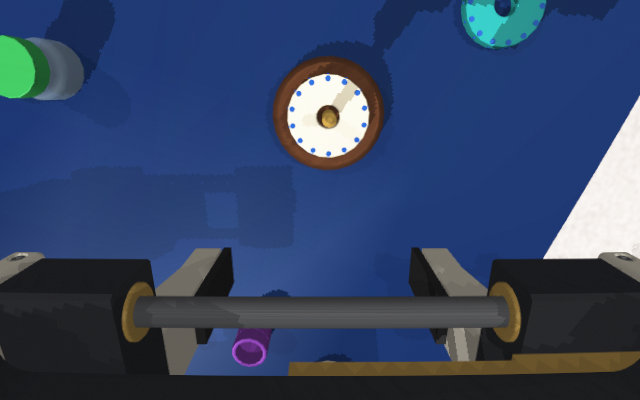

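The large ring is seated: its centre is within 1 mm of the foot's, at (328,115). Now for the medium ring.

Request:
drive_tool([
  [-1.4,3.6,1,0,0,0],
  [-2.8,7.2,2,0,0,0],
  [-4.2,10.8,2,0,0,0],
  [-5.6,14.3,2,0,0,0],
  [-7,17.9,2,0,0,0],
  [-8.4,21.5,2,0,0,0],
  [-9.8,25,2,0,0,0],
  [-9.8,25,2,0,0,0],
])

```text
time_s: 14.1
tcp_pos: [0.4124, 0.3011, 0.1464]
eef_rot: [-90.0, 0.0, 110.4]
contact_force: [1.1, -0.2, 0.9]
gripper_width: 0.0876
```

```bash
python3 - <<'E'
from h import *
st,im,C=check("w10",0)
print(fitc(C,cream(im),ringc(.026),(.43,.254)))
E
```

```text
[0.4124 0.3011 0.1464] [-8.9970e+01  2.0000e-02  1.1045e+02] 0.0876 [ 1.1 -0.2  0.9]
(array([0.42731635, 0.25456368]), 0.9776171673983098, array([322.57211961, 129.64411358]))
```

View pics/w10.png

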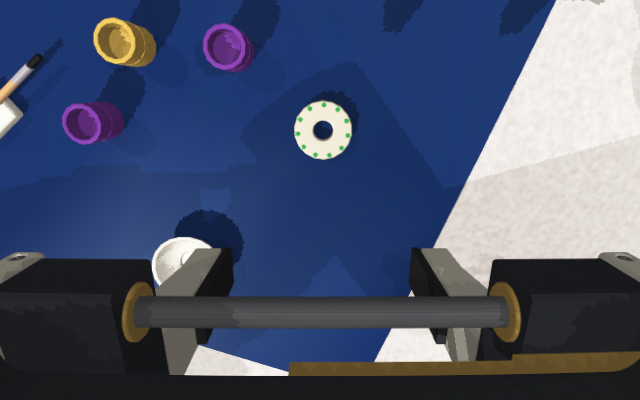

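Medium ring (green dots) at (323,130) → (.4273,.2546). I'm descending on it.

Request:
drive_tool([
  [1.5,-4.6,-1,0,0,0],
  [1.5,-4.6,-4.5,0,0,0],
  [1.5,-4.6,-8,0,0,0],
  [1.5,-4.6,-11.5,0,0,0],
  [1.5,-4.6,-14,0,0,0],
  [1.5,-4.6,-16,0,0,0],
  [1.5,-4.6,-16.9,0,0,0],
  [1.5,-4.6,-16.9,0,0,0],
])

```text
time_s: 14.82
tcp_pos: [0.4277, 0.2485, -0.0241]
eef_rot: [-89.7, 0.2, 110.2]
contact_force: [-0.7, -0.6, 0.5]
gripper_width: 0.0874
```

```bash
python3 - <<'E'
from h import *
check("w11",0)
E
```

```text
[ 0.4277  0.2485 -0.0241] [-89.73   0.16 110.19] 0.0874 [-0.7 -0.6  0.5]
```

View pics/w11.png

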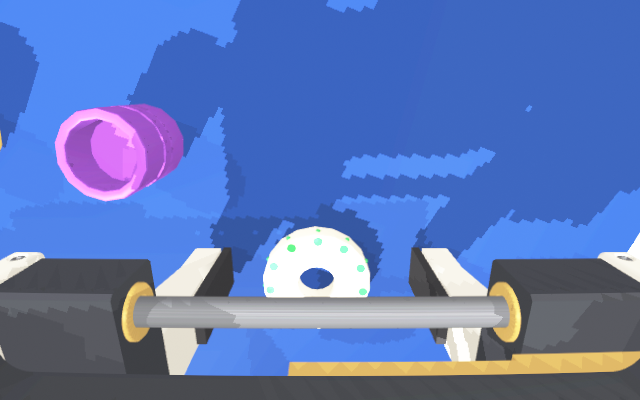

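The tool sits about 5 mm off along y (hole at row 278 instead of about 262), so I'm nudging it before closing.

Request:
drive_tool([
  [0,0.2,0,0,0,0],
  [0,0.4,0,0,0,0],
  [0,0.5,0,0,0,0],
  [0,0.5,0,0,0,0],
  [0,0.5,0,0,0,0],
  [0,0.5,0,0,0,0],
  [0,0.5,0,0,0,0],
  [0,0.5,0,0,0,0],
])

```text
time_s: 15.53
tcp_pos: [0.4286, 0.2561, -0.0216]
eef_rot: [-90.0, -0.0, 110.3]
contact_force: [0.2, 0.4, 0.1]
gripper_width: 0.0878
```

Request:
drive_tool([
  [-0.1,-0.15,-0.1,0,0,0],
  [-0.1,-0.15,-0.2,0,0,0],
  [-0.1,-0.15,-0.3,0,0,0],
  [-0.1,-0.15,-0.3,0,0,0],
  [-0.1,-0.15,-0.3,0,0,0],
  [-0.1,-0.15,-0.3,0,0,0],
  [-0.1,-0.15,-0.3,0,0,0],
  [-0.1,-0.15,-0.3,0,0,0],
])

```text
time_s: 16.2
tcp_pos: [0.4277, 0.2546, -0.0247]
eef_rot: [-90.0, -0.0, 110.3]
contact_force: [0.3, -0.1, -0.7]
gripper_width: 0.0881
```

Request:
drive_tool([
  [0,0,0,0,0,0],
  [0,0,0,0,0,0],
  [0,0,0,0,0,0],
  [0,0,0,0,0,0],
  [0,0,0,0,0,0],
  [0,0,0,0,0,0],
  [0,0,0,0,0,0],
  [0,0,0,0,0,0],
], claw=0.4, squeeze=20)

```text
time_s: 16.87
tcp_pos: [0.4276, 0.2546, -0.0247]
eef_rot: [-90.0, -0.0, 110.3]
contact_force: [0.1, -0.4, -0.3]
gripper_width: 0.0501
```

Request:
drive_tool([
  [0,0,1,0,0,0],
  [0,0,3,0,0,0],
  [0,0,6,0,0,0],
  [0,0,9,0,0,0],
  [0,0,11,0,0,0],
  [0,0,11,0,0,0],
  [0,0,11,0,0,0],
  [0,0,11,0,0,0],
])

```text
time_s: 17.53
tcp_pos: [0.4271, 0.2542, 0.0847]
eef_rot: [-90.0, -0.0, 110.3]
contact_force: [-0.7, -1.0, -1.0]
gripper_width: 0.0502
```

```bash
python3 - <<'E'
from h import *
check("w12",0)
E
```

```text
[0.4271 0.2542 0.0847] [-89.96  -0.   110.26] 0.0502 [-0.7 -1.  -1. ]
```

View pics/w12.png

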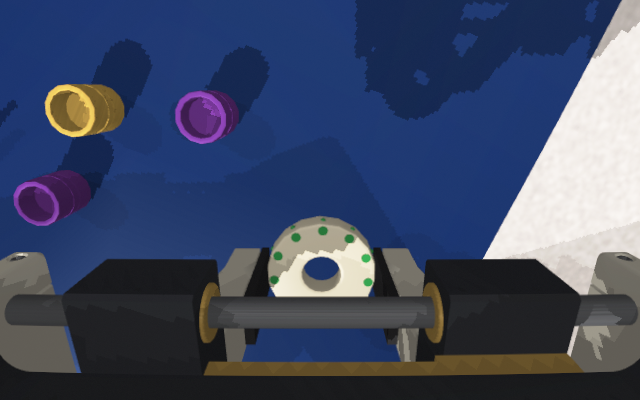

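Medium ring held, with its hole at (321,268). I'm carrying it to the rod.

Request:
drive_tool([
  [0.9,-2.4,0,0,0,0],
  [2.3,-6,0,0,0,0],
  [3.7,-9.7,0,0,0,0],
  [5.1,-13.4,0,0,0,0],
  [6.5,-17.1,0,0,0,0],
  [7.8,-20.6,0,0,0,0],
  [9,-23.8,0,0,0,0],
  [9.7,-25.8,0,0,0,0],
])

```text
time_s: 18.25
tcp_pos: [0.5243, -0.0064, 0.0837]
eef_rot: [-89.8, 0.0, 110.2]
contact_force: [0.0, 0.1, 0.2]
gripper_width: 0.0501
```

Request:
drive_tool([
  [0.4,-1,0,0,0,0],
  [0.4,-1,-0.8,0,0,0],
  [0.4,-1,-1.6,0,0,0],
  [0.4,-1,-2.3,0,0,0],
  [0.4,-1,-2.5,0,0,0],
  [0.4,-1,-2.5,0,0,0],
  [0.4,-1,-2.5,0,0,0],
  [0.4,-1,-2.5,0,0,0],
])

```text
time_s: 18.92
tcp_pos: [0.5288, -0.0127, 0.0605]
eef_rot: [-90.0, 0.0, 110.3]
contact_force: [0.0, -0.3, -0.9]
gripper_width: 0.0504
```

```bash
python3 - <<'E'
from h import *
st,im,C=check("w13",0)
a=imaging.capture("side")[170:240,290:380]
a=cv2.resize(a,None,fx=5,fy=5,interpolation=cv2.INTER_CUBIC)[:,:,::-1]
w=cv2.resize(im[200:317,240:400],None,fx=3,fy=3,interpolation=cv2.INTER_CUBIC)[:350,:,::-1]
w=np.vstack([w,np.zeros((350-len(w),w.shape[1],3),np.uint8)])
cv2.imwrite("pics/c13.png",cv2.resize(np.hstack([a,w]),None,fx=.85,fy=.85))
E
```

```text
[ 0.5288 -0.0127  0.0605] [-90.03   0.   110.35] 0.0504 [ 0.  -0.3 -0.9]
```

View pics/c13.png

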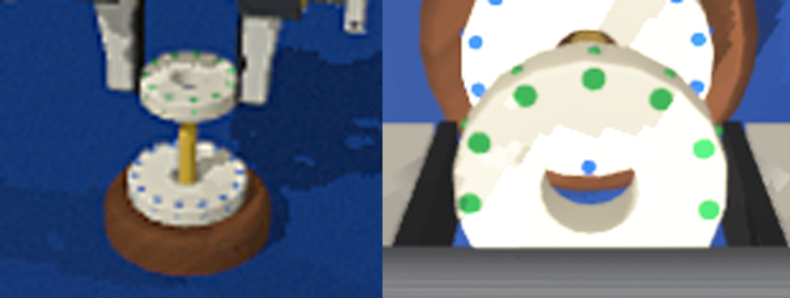

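It's aligned over the rod, so I'm lowering.

Request:
drive_tool([
  [0,0,-0.4,0,0,0],
  [0,0,-0.9,0,0,0],
  [0,0,-1.5,0,0,0],
  [0,0,-2.1,0,0,0],
  [0,0,-2.7,0,0,0],
  [0,0,-3.2,0,0,0],
  [0,0,-3.6,0,0,0],
  [0,0,-3.8,0,0,0],
])

```text
time_s: 19.68
tcp_pos: [0.5283, -0.0136, 0.0214]
eef_rot: [-89.9, -0.0, 110.3]
contact_force: [0.0, -0.5, -0.8]
gripper_width: 0.0502
```

Request:
drive_tool([
  [0,0,-0.3,0,0,0],
  [0,0,-0.6,0,0,0],
  [0,0,-0.9,0,0,0],
  [0,0,-1.1,0,0,0],
  [0,0,-1.2,0,0,0],
  [0,0,-1.3,0,0,0],
  [0,0,-1.3,0,0,0],
  [0,0,-1.3,0,0,0],
])

```text
time_s: 20.35
tcp_pos: [0.5288, -0.0133, 0.0094]
eef_rot: [-90.0, 0.0, 110.3]
contact_force: [0.5, 0.1, 0.5]
gripper_width: 0.0503
```

```bash
python3 - <<'E'
from h import *
st,im,C=check("w14",0)
a=imaging.capture("side")[170:240,290:380]
a=cv2.resize(a,None,fx=5,fy=5,interpolation=cv2.INTER_CUBIC)[:,:,::-1]
w=cv2.resize(im[200:317,240:400],None,fx=3,fy=3,interpolation=cv2.INTER_CUBIC)[:350,:,::-1]
w=np.vstack([w,np.zeros((350-len(w),w.shape[1],3),np.uint8)])
cv2.imwrite("pics/c14.png",cv2.resize(np.hstack([a,w]),None,fx=.85,fy=.85))
E
```

```text
[ 0.5288 -0.0133  0.0094] [-90.02   0.   110.28] 0.0503 [0.5 0.1 0.5]
```

View pics/c14.png

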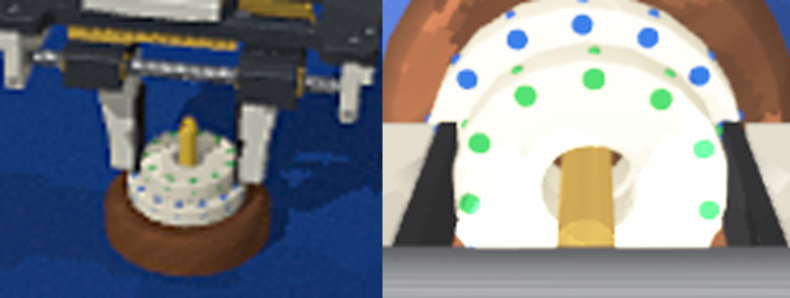

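It's seated on the large ring. I'm releasing and rising, then heading for the small ring.

Request:
drive_tool([
  [0,0,0,0,0,0],
  [0,0,0,0,0,0],
  [0,0,0,0,0,0],
  [0,0,0,0,0,0],
  [0,0,0,0,0,0],
  [0,0,0,0,0,0],
  [0,0,0,0,0,0],
  [0,0,0,0,0,0],
], claw=1)

```text
time_s: 21.12
tcp_pos: [0.5287, -0.0134, 0.0093]
eef_rot: [-90.0, 0.0, 110.3]
contact_force: [-0.1, -0.3, 0.6]
gripper_width: 0.0873
```

Request:
drive_tool([
  [0,0,1,0,0,0],
  [0,0,3,0,0,0],
  [0,0,6,0,0,0],
  [-0.5,1.5,9,0,0,0],
  [-1.2,4.5,11,0,0,0],
  [-1.8,6,12,0,0,0],
  [-1.8,6,12,0,0,0],
  [-1.8,6,12,0,0,0],
])

```text
time_s: 21.78
tcp_pos: [0.5109, 0.0475, 0.1307]
eef_rot: [-90.1, -0.0, 110.4]
contact_force: [-0.3, -0.4, -0.2]
gripper_width: 0.0875
```

```bash
python3 - <<'E'
from h import *
st,im,C=check("w15",0)
print(fitc(C,cream(im),ringc(.026,.037),(.529,-.013)))
print(fitc(C,brown(im)|cream(im)|brass(im),FOOT,(.529,-.013)))
E
```

```text
[0.5109 0.0475 0.1307] [-9.0140e+01 -2.0000e-02  1.1039e+02] 0.0875 [-0.3 -0.4 -0.2]
(array([ 0.52953919, -0.01407265]), 1.358370165243263, array([325.54174508, 115.64904027]))
(array([ 0.52821989, -0.01269369]), 1.0666380484716613, array([325.88636877, 112.73384083]))
```

View pics/w15.png

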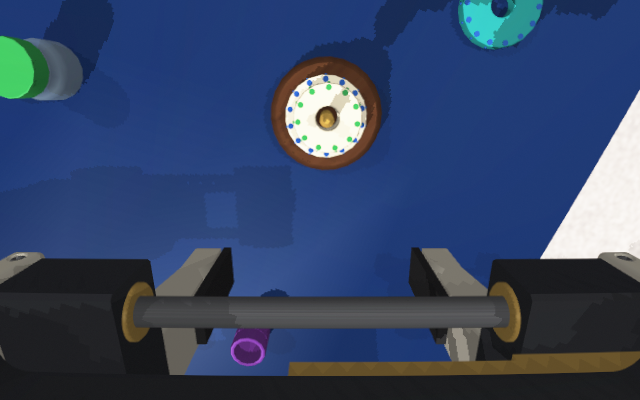

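The medium ring is concentric at (326,117). Moving on to the small ring.

Request:
drive_tool([
  [1.4,-3.8,1,0,0,0],
  [2.8,-7.6,2,0,0,0],
  [4.2,-11.4,2,0,0,0],
  [5.6,-15.2,2,0,0,0],
  [7,-19,2,0,0,0],
  [8.4,-22.8,2,0,0,0],
  [9.8,-26,2,0,0,0],
  [10.2,-27,2,0,0,0],
])

```text
time_s: 22.5
tcp_pos: [0.6126, -0.2287, 0.1472]
eef_rot: [-89.8, -0.0, 110.1]
contact_force: [0.2, 0.3, 0.3]
gripper_width: 0.0877
```

```bash
python3 - <<'E'
from h import *
st,im,C=check("w16",0)
print(fitc(C,cream(im),ringc(.02),(.629,-.266)))
E
```

```text
[ 0.6126 -0.2287  0.1472] [-8.9830e+01 -3.0000e-02  1.1006e+02] 0.0877 [0.2 0.3 0.3]
(array([ 0.62637375, -0.26578014]), 0.9661038961677471, array([319.43552073, 139.88605942]))
```

View pics/w16.png

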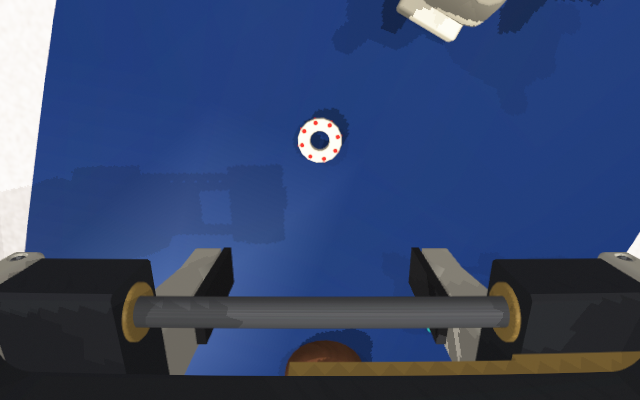

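Small ring (red dots) at (319,140) → (.6264,-.2658). I'm going down partway and rechecking; the vase base near (430,20) is well clear.

Request:
drive_tool([
  [1.3,-3.5,-1,0,0,0],
  [1.4,-4.2,-4.5,0,0,0],
  [1.4,-4.2,-8,0,0,0],
  [1.4,-4.2,-11,0,0,0],
  [1.4,-4.2,-13,0,0,0],
  [1.4,-4.2,-14,0,0,0],
  [1.4,-4.2,-14,0,0,0],
  [1.4,-4.2,-14,0,0,0],
])

```text
time_s: 23.22
tcp_pos: [0.6265, -0.2655, 0.0093]
eef_rot: [-89.9, -0.0, 110.3]
contact_force: [0.5, -0.4, 1.8]
gripper_width: 0.0876
```

```bash
python3 - <<'E'
from h import *
st,im,C=check("w17",0)
m=cream(im);m[296:]=0;m[:,:235]=0;m[:,405:]=0
print(fitc(C,m,ringc(.02),(.627,-.266)))
a=imaging.capture("side")[120:190,315:425]
cv2.imwrite("pics/s17.png",cv2.resize(a,None,fx=5,fy=5,interpolation=cv2.INTER_CUBIC)[:,:,::-1])
E
```

```text
[ 0.6265 -0.2655  0.0093] [-8.995e+01 -1.000e-02  1.103e+02] 0.0876 [ 0.5 -0.4  1.8]
(array([ 0.62636523, -0.2657557 ]), 0.9471998511323686, array([319.92028986, 240.06277283]))
```

View pics/w17.png

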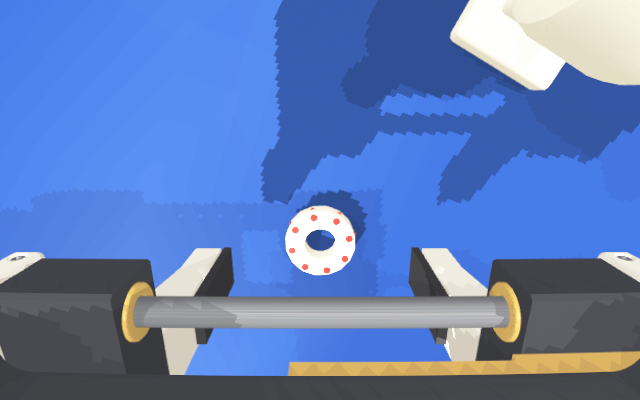

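View pics/s17.png

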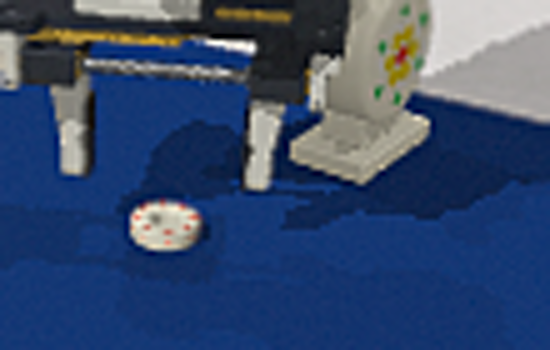

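Request:
drive_tool([
  [0,0,-0.6,0,0,0],
  [0,0,-1.3,0,0,0],
  [0,0,-2,0,0,0],
  [0,0,-2.7,0,0,0],
  [0,0,-3.2,0,0,0],
  [0,0,-3.4,0,0,0],
  [0,0,-3.4,0,0,0],
  [0,0,-3.4,0,0,0],
], claw=0.7)

```text
time_s: 23.98
tcp_pos: [0.6266, -0.2655, -0.0249]
eef_rot: [-90.0, -0.0, 110.3]
contact_force: [0.4, -0.1, 0.2]
gripper_width: 0.0615
```

Request:
drive_tool([
  [0,0,0,0,0,0],
  [0,0,0,0,0,0],
  [0,0,0,0,0,0],
  [0,0,0,0,0,0],
  [0,0,0,0,0,0],
  [0,0,0,0,0,0],
  [0,0,0,0,0,0],
  [0,0,0,0,0,0],
], claw=0.25, squeeze=20)

```text
time_s: 24.65
tcp_pos: [0.6268, -0.2654, -0.0245]
eef_rot: [-90.0, 0.0, 110.3]
contact_force: [-1.1, -0.5, 3.1]
gripper_width: 0.0394
```

Request:
drive_tool([
  [0,0,1,0,0,0],
  [0,0,3,0,0,0],
  [0,0,6,0,0,0],
  [0,0,9,0,0,0],
  [0,0,11,0,0,0],
  [0,0,11,0,0,0],
  [0,0,11,0,0,0],
  [0,0,11,0,0,0],
])

```text
time_s: 25.32
tcp_pos: [0.6261, -0.2652, 0.0851]
eef_rot: [-90.0, -0.0, 110.3]
contact_force: [0.3, -0.1, -1.0]
gripper_width: 0.0391
```

```bash
python3 - <<'E'
from h import *
check("w18",0)
E
```

```text
[ 0.6261 -0.2652  0.0851] [-8.9990e+01 -3.0000e-02  1.1027e+02] 0.0391 [ 0.3 -0.1 -1. ]
```

View pics/w18.png

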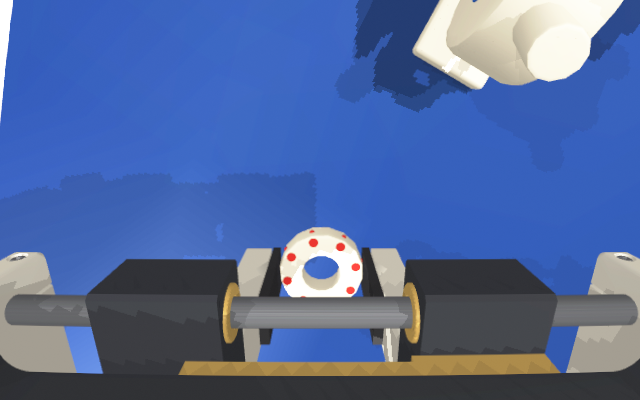

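Small ring held, with its hole at (321,267). I'm carrying it to the rod.

Request:
drive_tool([
  [-1,2.4,0,0,0,0],
  [-2.3,6,0,0,0,0],
  [-3.7,9.6,0,0,0,0],
  [-5.1,13.2,0,0,0,0],
  [-6.5,16.8,0,0,0,0],
  [-7.8,20.2,0,0,0,0],
  [-9,23.2,0,0,0,0],
  [-9.5,24.7,0,0,0,0],
])

```text
time_s: 26.03
tcp_pos: [0.5293, -0.0161, 0.0843]
eef_rot: [-89.9, -0.0, 110.4]
contact_force: [-0.4, 0.1, -0.2]
gripper_width: 0.0391
```

Request:
drive_tool([
  [-0.25,0.5,0,0,0,0],
  [-0.25,0.5,-0.8,0,0,0],
  [-0.25,0.5,-1.6,0,0,0],
  [-0.25,0.5,-2.3,0,0,0],
  [-0.25,0.5,-2.5,0,0,0],
  [-0.25,0.5,-2.5,0,0,0],
  [-0.25,0.5,-2.5,0,0,0],
  [-0.25,0.5,-2.5,0,0,0],
])

```text
time_s: 26.7
tcp_pos: [0.5294, -0.0139, 0.0603]
eef_rot: [-90.0, 0.0, 110.2]
contact_force: [-0.2, 0.8, 0.3]
gripper_width: 0.0393
```

```bash
cat >> h.py <<'E'
def combo(tag):
    st,im,C=check("w"+tag,0)
    a=imaging.capture("side")[160:240,290:380]
    a=cv2.resize(a,None,fx=4.5,fy=4.5,interpolation=cv2.INTER_CUBIC)[:350,:,::-1]
    w=cv2.resize(im[200:317,240:400],None,fx=2.9,fy=2.9,interpolation=cv2.INTER_CUBIC)[:350,:,::-1]
    w=np.vstack([w,np.zeros((350-len(w),w.shape[1],3),np.uint8)])
    a=np.vstack([a,np.zeros((350-len(a),a.shape[1],3),np.uint8)])
    c=np.hstack([a,w]);cv2.imwrite(f"pics/c{tag}.png",cv2.resize(c,None,fx=.9,fy=.9))
E
python3 -c "
from h import *
combo('19')"
```

```text
[ 0.5294 -0.0139  0.0603] [-9.0000e+01  1.0000e-02  1.1024e+02] 0.0393 [-0.2  0.8  0.3]
```

View pics/c19.png

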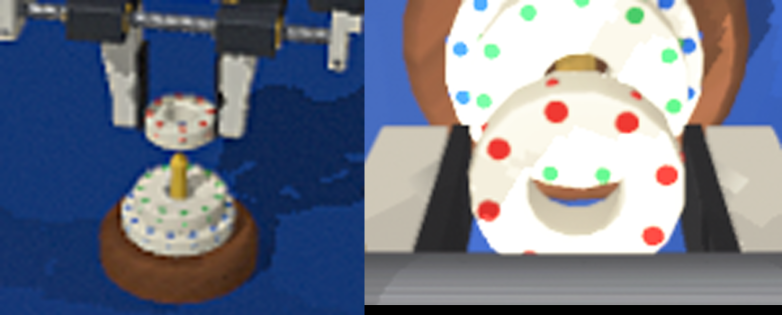

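It's aligned, so I'm lowering it onto the medium ring.

Request:
drive_tool([
  [0,0.05,-0.3,0,0,0],
  [0,0.05,-0.8,0,0,0],
  [0,0.05,-1.3,0,0,0],
  [0,0.05,-1.8,0,0,0],
  [0,0.05,-2.3,0,0,0],
  [0,0.05,-2.7,0,0,0],
  [0,0.05,-3,0,0,0],
  [0,0.05,-3.2,0,0,0],
])

```text
time_s: 27.47
tcp_pos: [0.5289, -0.0129, 0.0276]
eef_rot: [-90.0, -0.0, 110.3]
contact_force: [0.1, -0.1, -0.0]
gripper_width: 0.0391
```

Request:
drive_tool([
  [0,0,-0.2,0,0,0],
  [0,0,-0.4,0,0,0],
  [0,0,-0.55,0,0,0],
  [0,0,-0.65,0,0,0],
  [0,0,-0.7,0,0,0],
  [0,0,-0.7,0,0,0],
  [0,0,-0.7,0,0,0],
  [0,0,-0.7,0,0,0],
])

```text
time_s: 28.13
tcp_pos: [0.5292, -0.0129, 0.0215]
eef_rot: [-90.0, 0.0, 110.3]
contact_force: [-1.4, -0.1, 2.5]
gripper_width: 0.0388
```

```bash
python3 -c "
from h import *
combo('20')"
```

```text
[ 0.5292 -0.0129  0.0215] [-90.01   0.   110.28] 0.0388 [-1.4 -0.1  2.5]
```

View pics/c20.png

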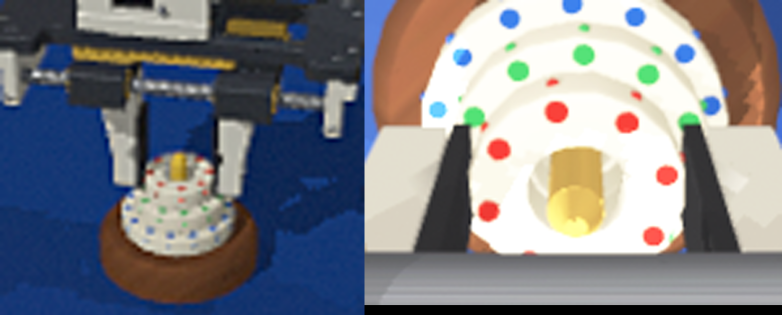

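It rests on the medium ring with 2.5 N of contact. I'm releasing.

Request:
drive_tool([
  [0,0,0.05,0,0,0],
  [0,0,0.05,0,0,0],
  [0,0,0.05,0,0,0],
  [0,0,0.05,0,0,0],
  [0,0,0.05,0,0,0],
  [0,0,0.05,0,0,0],
  [0,0,0.05,0,0,0],
  [0,0,0.05,0,0,0],
], claw=0.8)

```text
time_s: 28.9
tcp_pos: [0.5291, -0.0129, 0.0217]
eef_rot: [-90.0, -0.0, 110.3]
contact_force: [0.4, -0.2, -0.6]
gripper_width: 0.07
```

Request:
drive_tool([
  [0,0,1,0,0,0],
  [0,0,3,0,0,0],
  [0,0,6,0,0,0],
  [-0.5,1.5,9,0,0,0],
  [-1.2,4.5,10.5,0,0,0],
  [-1.8,6,11,0,0,0],
  [-1.8,6,11,0,0,0],
  [-1.8,6,11,0,0,0],
])

```text
time_s: 29.57
tcp_pos: [0.5113, 0.0479, 0.133]
eef_rot: [-90.1, -0.0, 110.4]
contact_force: [0.9, 0.0, 0.0]
gripper_width: 0.0701
```

```bash
python3 - <<'E'
from h import *
combo('21')
E
```

```text
[0.5113 0.0479 0.133 ] [-9.0110e+01 -1.0000e-02  1.1039e+02] 0.0701 [0.9 0.  0. ]
```

View pics/w21.png

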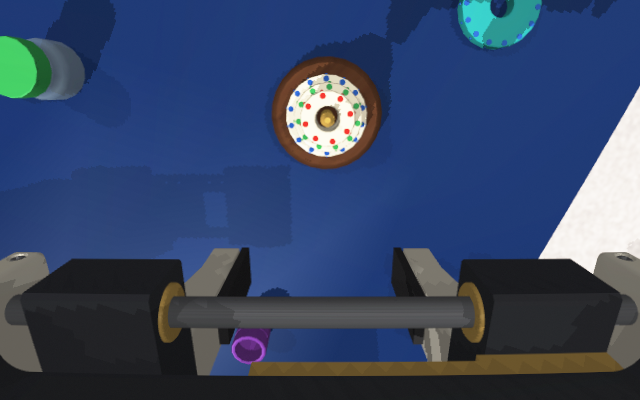

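View pics/c21.png

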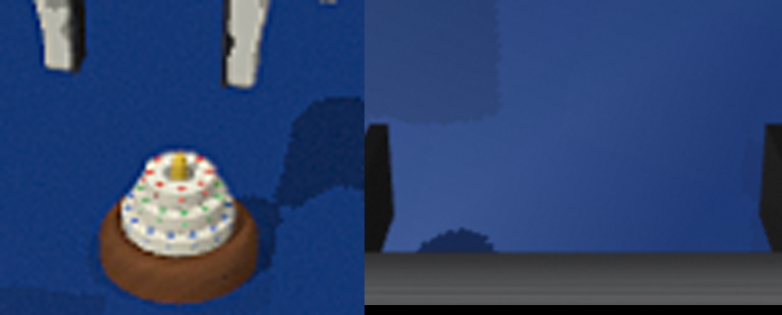

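All three rings are stacked concentrically at (326,118). Now the cup: I turn the jaws to pass between the purple neighbours.

Request:
drive_tool([
  [1.5,2.8,1,0,0,-0.12],
  [3,5.6,2,0,0,-0.24],
  [4.5,8.4,2,0,0,-0.36],
  [6,11.2,2,0,0,-0.48],
  [7.5,14,2,0,0,-0.6],
  [9,16.8,2,0,0,-0.72],
  [10.3,19.6,2,0,0,-0.84],
  [11.3,21.6,2,0,0,-0.96],
])

```text
time_s: 30.33
tcp_pos: [0.6252, 0.264, 0.1503]
eef_rot: [-90.0, 0.1, 54.9]
contact_force: [0.5, 0.0, 0.3]
gripper_width: 0.07
```

Request:
drive_tool([
  [0,0,0,0,0,-0.1],
  [0,0,0,0,0,-0.13],
  [0,0,0,0,0,-0.13],
  [0,0,0,0,0,-0.13],
  [0,0,0,0,0,-0.13],
  [0,0,0,0,0,-0.13],
  [0,0,0,0,0,-0.13],
  [0,0,0,0,0,-0.13],
])

```text
time_s: 31.0
tcp_pos: [0.6241, 0.2629, 0.1519]
eef_rot: [-90.0, -0.0, 47.8]
contact_force: [0.1, -0.1, 0.4]
gripper_width: 0.0698
```

```bash
python3 - <<'E'
from h import *
st,im,C=check("w22",0)
m=brass(im);m[245:]=0
print(fitc(C,m,[(.017,.003),(.017,.041)],(.607,.245)))
E
```

```text
[0.6241 0.2629 0.1519] [-9.000e+01 -1.000e-02  4.784e+01] 0.0698 [ 0.1 -0.1  0.4]
(array([0.60611681, 0.24638225]), 0.42351847889014177, array([323.61852477, 159.45242117]))
```

View pics/w22.png

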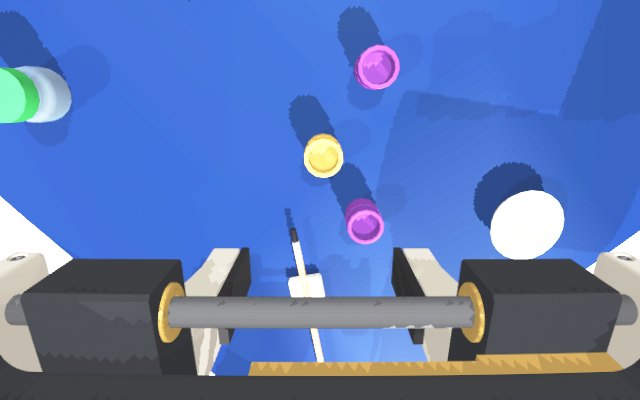

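```bash
python3 - <<'E'
from h import *
im=cv2.imread("pics/w22.png")[:,:,::-1].copy(); C=cam("wrist")
m=((im[...,2].astype(int)<im[...,0]-25)&(im[...,1]>110)&(im[...,0]>110)); m[245:]=0
print(fitc(C,m,[(.017,.003),(.017,.041)],(.607,.245)))
print(onz(C,(323.5,157),.041))
E
```

```text
(array([0.60431254, 0.24354732]), 0.9562633049438417, array([322.92500937, 155.70953631]))
[0.60324208 0.24301326 0.041     ]
```

Cup at (323,156) → (.604,.2435). I'm going down partway and checking.

Request:
drive_tool([
  [-1,-1,-1,0,0,0],
  [-2,-1.9,-2,0,0,0],
  [-2,-1.9,-5,0,0,0],
  [-2,-1.9,-8,0,0,0],
  [-2,-1.9,-10,0,0,0],
  [-2,-1.9,-11,0,0,0],
  [-2,-1.9,-11,0,0,0],
  [-2,-1.9,-11,0,0,0],
])

```text
time_s: 31.72
tcp_pos: [0.6045, 0.2442, 0.0422]
eef_rot: [-90.0, 0.0, 47.9]
contact_force: [0.0, -0.1, 0.6]
gripper_width: 0.07
```

```bash
python3 - <<'E'
from h import *
st,im,C=check("w23",0)
m=((im[...,2].astype(int)<im[...,0]-25)&(im[...,1]>110)&(im[...,0]>110)); m[245:]=0
print(fitc(C,m,[(.017,.003),(.017,.041)],(.604,.2435)))
E
```

```text
[0.6045 0.2442 0.0422] [-9.002e+01  1.000e-02  4.786e+01] 0.07 [ 0.  -0.1  0.6]
(array([0.60068323, 0.23952094]), 0.7111322595578646, array([320.46448774, 221.86165235]))
```

View pics/w23.png

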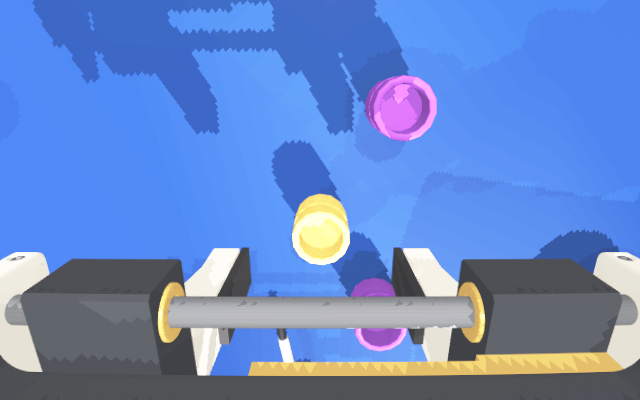

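The cup mouth at (321,236) is nearly under the TCP. I'm lowering and gripping.

Request:
drive_tool([
  [-0.1,-0.1,-0.8,0,0,0],
  [-0.1,-0.1,-1.8,0,0,0],
  [-0.1,-0.1,-2.8,0,0,0],
  [-0.1,-0.1,-3.8,0,0,0],
  [-0.1,-0.1,-4.7,0,0,0],
  [-0.1,-0.1,-5.2,0,0,0],
  [-0.1,-0.1,-5.2,0,0,0],
  [-0.1,-0.1,-5.2,0,0,0],
])

```text
time_s: 32.43
tcp_pos: [0.603, 0.2429, -0.0108]
eef_rot: [-90.0, 0.1, 47.8]
contact_force: [0.6, 0.7, -0.3]
gripper_width: 0.0704
```

Request:
drive_tool([
  [0,0,0,0,0,0],
  [0,0,0,0,0,0],
  [0,0,0,0,0,0],
  [0,0,0,0,0,0],
  [0,0,0,0,0,0],
  [0,0,0,0,0,0],
  [0,0,0,0,0,0],
  [0,0,0,0,0,0],
], claw=0.2, squeeze=25)

```text
time_s: 33.1
tcp_pos: [0.6032, 0.2431, -0.01]
eef_rot: [-90.0, -0.0, 47.8]
contact_force: [0.2, -1.2, 1.5]
gripper_width: 0.0335
```

```bash
python3 - <<'E'
from h import *
check("w24",0)
E
```

```text
[ 0.6032  0.2431 -0.01  ] [-9.001e+01 -1.000e-02  4.783e+01] 0.0335 [ 0.2 -1.2  1.5]
```

View pics/w24.png

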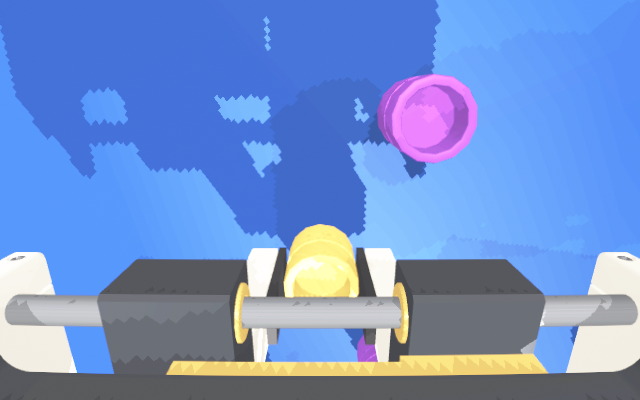

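The cup is held (33.5 mm). I'm lifting it and carrying it to the rod.

Request:
drive_tool([
  [0,0,1,0,0,0],
  [0,0,3,0,0,0],
  [0,0,6,0,0,0],
  [0,0,9,0,0,0],
  [-0.5,-2,10,0,0,0],
  [-1.4,-5,10,0,0,0],
  [-2.4,-8.5,10,0,0,0],
  [-3.4,-12,10,0,0,0],
])

```text
time_s: 33.82
tcp_pos: [0.5684, 0.1223, 0.0905]
eef_rot: [-90.0, -0.0, 47.9]
contact_force: [0.7, -0.5, -1.3]
gripper_width: 0.0337
```

Request:
drive_tool([
  [-1,-3.4,0,0,0,0],
  [-2,-6.8,0,0,0,0],
  [-3,-10,0,0,0,0],
  [-3.7,-12.4,0,0,0,0],
  [-4,-13.6,0,0,0,0],
  [-4,-13.6,0,0,0,0],
  [-4,-13.6,0,0,0,0],
  [-4,-13.6,0,0,0,0],
])

```text
time_s: 34.48
tcp_pos: [0.5297, -0.0123, 0.0901]
eef_rot: [-90.0, -0.0, 47.8]
contact_force: [0.3, 0.1, -0.8]
gripper_width: 0.0335
```

```bash
python3 - <<'E'
from h import *
combo('25')
a=imaging.capture("scene")[110:210,285:385];b=imaging.capture("side")[130:230,285:385]
cv2.imwrite("pics/ss25.png",cv2.resize(np.hstack([a,b]),(800,400),interpolation=cv2.INTER_CUBIC)[:,:,::-1])
E
```

```text
[ 0.5297 -0.0123  0.0901] [-9.002e+01 -4.000e-02  4.784e+01] 0.0335 [ 0.3  0.1 -0.8]
```

View pics/ss25.png

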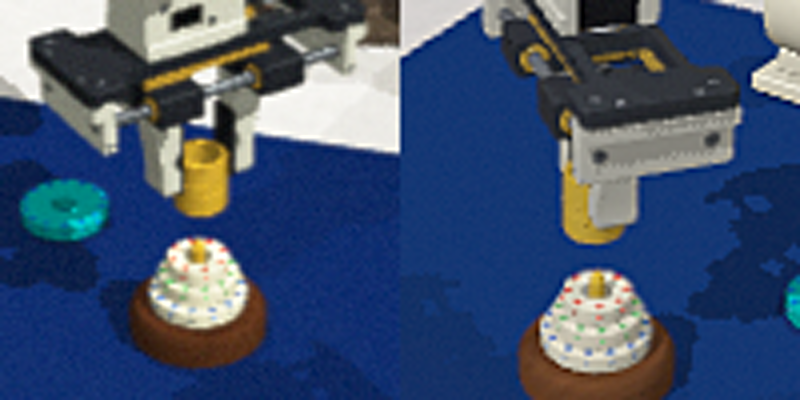

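View pics/w25.png

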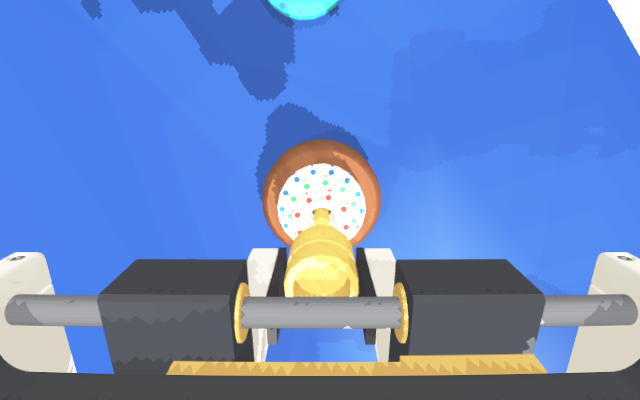

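```bash
python3 - <<'E'
from h import *
st=r.get_state();T=st["tcp_pos"]
I=imaging.capture("scene");C=cam("scene")
m=brass(I); m[:,:325]=0;m[:,350:]=0;m[165:]=0;m[:138]=0
v,u=np.nonzero(m)
for row in range(144,164): 
    q=u[v==row]; print(row,q.min() if len(q) else None,q.max() if len(q) else None,end=' | ')
p=lambda x,z:np.round(proj(C,[*x,z]),2)
print(); zb=T[2]+.013
for z in(zb,zb+.01,zb+.02): print(z,p(T[:2],z))
print("rod",p((.5287,-.013),.073))
J=cv2.resize(I[130:210,300:370],None,fx=8,fy=8,interpolation=cv2.INTER_NEAREST);cv2.imwrite("pics/sc26.png",J[:,:,::-1])
E
```

```text
144 None None | 145 331 338 | 146 331 340 | 147 331 341 | 148 331 342 | 149 331 342 | 150 331 341 | 151 331 341 | 152 331 341 | 153 331 341 | 154 331 341 | 155 331 341 | 156 331 341 | 157 331 341 | 158 330 341 | 159 329 341 | 160 329 341 | 161 329 340 | 162 330 340 | 163 332 338 | 
0.10263526452844095 [334.67 159.13]
0.11263526452844094 [334.68 155.83]
0.12263526452844095 [334.69 152.5 ]
rod [334.35 168.47]
```

View pics/sc26.png

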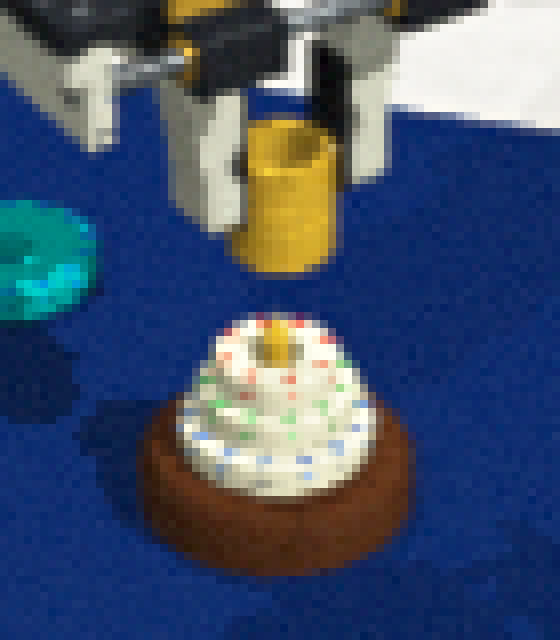

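The cup is within about 1 mm of the rod's line (scene: cup bottom at column 335.6, rod tip 335.2). I'm lowering with a small correction.

Request:
drive_tool([
  [-0.1,-0.1,-0.4,0,0,0],
  [-0.1,-0.1,-1,0,0,0],
  [-0.1,-0.1,-1.6,0,0,0],
  [-0.1,-0.1,-2.1,0,0,0],
  [-0.1,-0.1,-2.5,0,0,0],
  [-0.1,-0.1,-2.7,0,0,0],
  [-0.1,-0.1,-2.7,0,0,0],
  [-0.1,-0.1,-2.7,0,0,0],
])

```text
time_s: 35.4
tcp_pos: [0.5282, -0.0139, 0.0627]
eef_rot: [-90.0, 0.0, 47.8]
contact_force: [-0.6, 0.1, -0.5]
gripper_width: 0.0335
```

```bash
python3 - <<'E'
from h import *
check('w27',0)
a=imaging.capture("scene")[130:210,300:370];b=imaging.capture("side")[150:230,300:370]
cv2.imwrite("pics/ss27.png",cv2.resize(np.hstack([a,b]),(700,400),interpolation=cv2.INTER_CUBIC)[:,:,::-1])
E
```

```text
[ 0.5282 -0.0139  0.0627] [-9.000e+01  2.000e-02  4.783e+01] 0.0335 [-0.6  0.1 -0.5]
```

View pics/ss27.png

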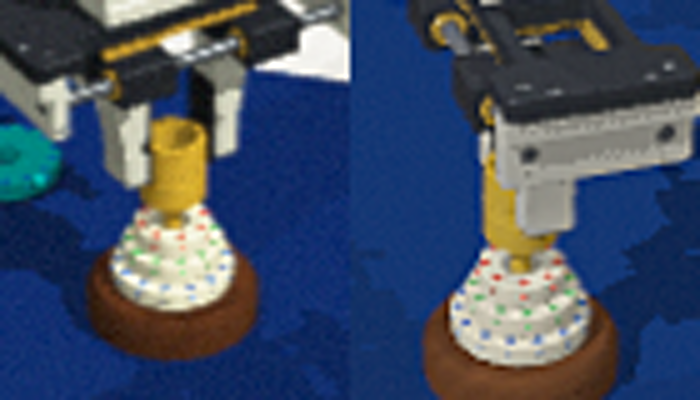

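Both views show the cup centred over the rod end. I'm lowering the last 14 mm gently.

Request:
drive_tool([
  [0,0,-0.2,0,0,0],
  [0,0,-0.5,0,0,0],
  [0,0,-0.8,0,0,0],
  [0,0,-1,0,0,0],
  [0,0,-1.2,0,0,0],
  [0,0,-1.3,0,0,0],
  [0,0,-1.35,0,0,0],
  [0,0,-1.35,0,0,0],
])

```text
time_s: 36.22
tcp_pos: [0.5281, -0.0139, 0.0491]
eef_rot: [-90.0, 0.0, 47.8]
contact_force: [-0.0, -0.7, -1.6]
gripper_width: 0.0331
```

Request:
drive_tool([
  [0,0,-0.05,0,0,0],
  [0,0,-0.1,0,0,0],
  [0,0,-0.1,0,0,0],
  [0,0,-0.1,0,0,0],
  [0,0,-0.1,0,0,0],
  [0,0,-0.1,0,0,0],
  [0,0,-0.1,0,0,0],
  [0,0,-0.1,0,0,0],
])

```text
time_s: 36.88
tcp_pos: [0.5281, -0.0139, 0.0483]
eef_rot: [-90.0, 0.0, 47.8]
contact_force: [-0.1, 0.2, -0.1]
gripper_width: 0.0336
```

```bash
python3 - <<'E'
from h import *
check('w28',0)
a=imaging.capture("scene")[130:210,300:370];b=imaging.capture("side")[150:230,300:370]
cv2.imwrite("pics/ss28.png",cv2.resize(np.hstack([a,b]),(700,400),interpolation=cv2.INTER_CUBIC)[:,:,::-1])
E
```

```text
[ 0.5281 -0.0139  0.0483] [-90.     0.    47.83] 0.0336 [-0.1  0.2 -0.1]
```

View pics/ss28.png

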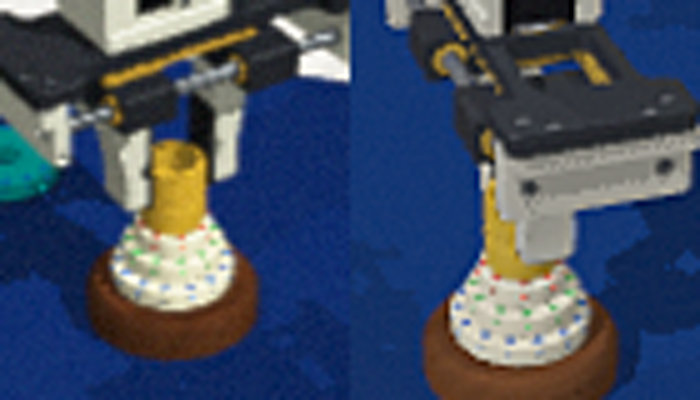

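Request:
drive_tool([
  [0,0,-0.03,0,0,0],
  [0,0,-0.05,0,0,0],
  [0,0,-0.05,0,0,0],
  [0,0,-0.05,0,0,0],
  [0,0,-0.05,0,0,0],
  [0,0,-0.05,0,0,0],
  [0,0,-0.05,0,0,0],
  [0,0,-0.05,0,0,0],
])

```text
time_s: 37.7
tcp_pos: [0.5282, -0.0139, 0.0479]
eef_rot: [-90.0, -0.0, 47.8]
contact_force: [-1.4, -0.5, 2.5]
gripper_width: 0.0339
```

Request:
drive_tool([
  [0,0,0,0,0,0],
  [0,0,0,0,0,0],
  [0,0,0,0,0,0],
  [0,0,0,0,0,0],
  [0,0,0,0,0,0],
  [0,0,0,0,0,0],
  [0,0,0,0,0,0],
  [0,0,0,0,0,0],
], claw=0.9)

```text
time_s: 38.37
tcp_pos: [0.5281, -0.0139, 0.0477]
eef_rot: [-90.0, 0.0, 47.8]
contact_force: [-0.2, -0.9, -0.5]
gripper_width: 0.0772
```

Request:
drive_tool([
  [0,0,1,0,0,0],
  [0,0,3,0,0,0],
  [0,0,6,0,0,0],
  [0,0,9,0,0,0],
  [2,2,11,0,0,0],
  [4,4.5,12,0,0,0],
  [4,4.5,12,0,0,0],
  [4,4.5,12,0,0,0],
])

```text
time_s: 39.03
tcp_pos: [0.5692, 0.0322, 0.169]
eef_rot: [-90.0, -0.1, 47.9]
contact_force: [-1.3, 0.3, -0.4]
gripper_width: 0.0786
```

```bash
python3 - <<'E'
from h import *
check('w29',0)
S=imaging.capture("scene");b=imaging.capture("side")
cv2.imwrite("pics/scene29.png",S[:,:,::-1])
cv2.imwrite("pics/ss29.png",cv2.resize(np.hstack([S[130:210,300:370],b[150:230,300:370]]),(700,400),interpolation=cv2.INTER_CUBIC)[:,:,::-1])
for n,I in(("scene",S),("side",b)):
    m=brass(I); print(n,fitc(cam(n),m,[(.017,.061),(.017,.099)],(.5287,-.0133)),fitc(cam(n),brown(I)|cream(I)|brass(I),FOOT,(.5287,-.0133))[0])
E
```

```text
[0.5692 0.0322 0.169 ] [-9.005e+01 -9.000e-02  4.790e+01] 0.0786 [-1.3  0.3 -0.4]
scene (array([ 0.53257029, -0.01277072]), 0.8370917473411241, array([334.04083333, 167.0525    ])) [ 0.56636578 -0.02344839]
side (array([ 0.53071279, -0.01198012]), 0.846431985881231, array([333.97353497, 194.82167612])) [ 0.54625344 -0.03836006]
```

View pics/ss29.png

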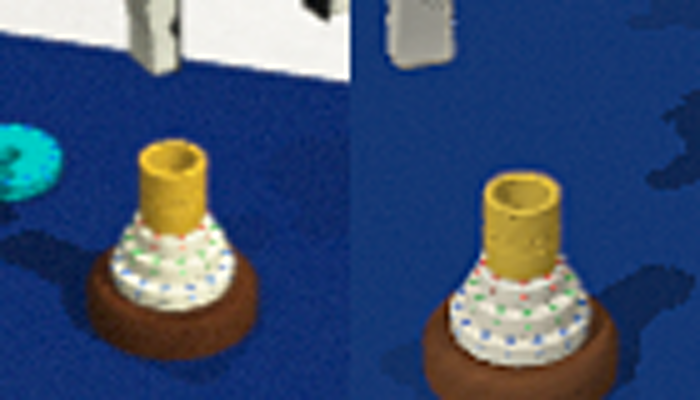

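View pics/w29.png

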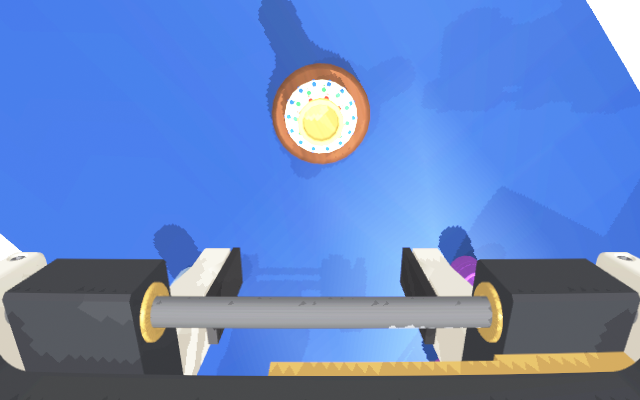

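View pics/scene29.png

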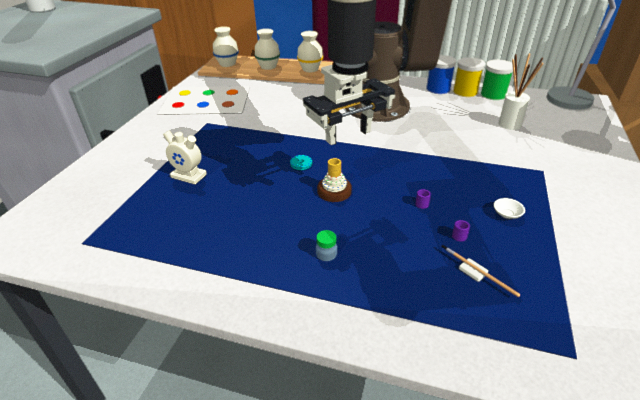

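Same-camera cup and foot fits agree within 1 mm, the stack is upright and the bystanders are where they were. Handing in.

```bash
python3 -c "
from h import *
print(r.close_job(), r.get_state()['time_s'])"
```

```text
the job is handed in; nothing more can be done
the job is handed in; nothing more can be done
```

The candlestick is assembled and handed in. The large, medium and small rings are threaded on the rod in that order, with the brass cup mouth up on the small ring. The last clock reading before hand-in was about 39 s of the 72 s allowed, and `close_job` reports no verdict.

**Last checks:**
- **Stack:** in the final pictures the stack is upright and concentric. The cup's centre agrees with the foot's to within 1 mm in both the scene and side cameras. That compares the cup now with the foot as measured at the start.
- **Seating:** each ring and the cup was lowered onto its seat slowly and let go there. The gripper is open and well clear of the stack.
- **Bystanders:** the dish, pot, brush rest and vase look unmoved in the last scene picture. I judged that by eye and did not measure it. The turquoise ring and purple cups also look untouched.

**What failed or disagreed:**
- **First grasp missed:** the gripper closed above the large ring. The finger tips end about 30 mm behind the reported tool point, so I reopened, went lower and corrected for this from then on.
- **Medium ring pick:** the arm was about 5 mm off just before gripping, and I corrected it before closing.
- **Foot fit in the final pictures:** repeating the foot measurement with the cup on gave wrong positions, 2 to 4 cm off, because the colour mask probably picked up other things. I did not use those values.

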